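# Home and lock the sample carousel

### The job

Home the sampler's carousel: turn it slowly by the bar handle on its hub until you feel the spring plunger drop into the hidden home notch, then slide the lock bolt fully home behind the plunger's button. Do not push on the tray or its sample tubes, leave everything else on the bench where it is, and let go at the end.

Things in the scene. Friction and masses are not known exactly. Their poses are not given: they have to be found in the camera images.
- handle (a point): Black bar handle on top of the carousel's hub: 62 mm long (own x), 16 mm wide (own y), 38 mm tall. The point is on the carousel's vertical turning axis, 14 mm below the bar's top, 24 mm above its underside. The bar turns with the carousel. Stopper tops of the tubes are 26 mm lower, 94 mm from the axis. Only the probe tower is higher than the bar.
- carousel (a joint): Turn of the carousel, rad, counter-clockwise from above positive, zero arbitrary. Turns endlessly and stays where left; turned slowly it drags a steady 0.1 to 0.15 N m, about none once stopped. The home notch is in a disc hidden under the tray, its place unknown; turning CLOCKWISE (from above) it reaches the plunger after 0.4 to 2.6 rad. Never spin it faster than 4 rad/s.
- plunger_bracket (a point): Top middle of the aluminium block that guides the spring plunger, 80 mm above the bench. Jolts under 0.1 s on the way are not the notch. Within 0.09 rad of the notch's middle the plunger drops in: the drag vanishes and turns into a pull onward, up to 0.5 N m; past the middle it resists 0.3 to 0.7 N m, and 0.09 rad past it the plunger is forced out again. Let go within 0.07 rad: it self-centres.
- bolt_grip (a point): Black upright post of the lock bolt, 16 mm (own x, the way it slides) by 14 mm (own y), free-standing from 79 mm above the bench to its top at 128.5 mm. The point is in the middle of it in plan, 17.5 mm below its top. The post slides along its own +x only, friction about 2 N; pinch it or push its -x face.
- bolt (a joint): Travel of the lock bolt, m: 0 drawn back, 0.032 fully home at its end stop; starts at 0 to 0.005. Unless the plunger has dropped into the notch, the plunger's black button (20 mm across, 7 mm further out then) stands in the way and stops the bolt's plate at about 0.008. With the plunger dropped, the plate passes behind the button and locks it.
- sampler: Sampler unit, fixed: pale housing 300 mm (x) by 360 mm (y -200 to 160), deck 50 mm above the bench; origin at bench height on the carousel's axis. Plunger at x = 0 on its -y side, button's outer end at y = -165 mm (-158 when dropped into the notch). Probe tower at x 118, y 128 mm is 213 mm high, its arm runs along y = 132 from x = 23 to 133 mm.
- foam_rack: White foam tube rack 188 x 144 mm, tubes up to about 95 mm high, left of the sampler; origin under its centre. Leave alone.
- tube_carrier: Small white and brown tube carrier 110 x 62 mm, 104 mm high; origin under its centre. Leave alone.
- stapler: Black stapler 130 x 32 x 56 mm; origin under its centre. Leave alone.
- pipette_pot: Orange pot, 80 mm across, 85 mm high, with plastic pipettes to about 150 mm; origin under its centre. Leave alone.
- cuvette_box: Small carton 41 x 41 x 30 mm standing on the deck of the sampler; origin under its centre. Leave alone.
- rinse_vial: Small amber vial with a white cap, 33 mm across, 56 mm high, standing on the deck of the sampler; origin under its centre. Leave alone.
- tray: The carousel's loaded tray: two white decks 231 mm across (tops 86 and 122 mm above the bench) and the stoppered tubes in it, 16 mm across the stopper, on a ring of radius 94 mm, stopper tops 168 mm above the bench; it turns with the handle. Origin on the axis at bench height. Do not push on tray or tubes.

How it is judged (in metres and radians):
At the end, for the whole second after the job is handed in: The lock bolt is fully home (28 mm or more of its 32 mm travel), which it can be only with the plunger dropped into the home notch, and the carousel is at rest (under 0.05 rad/s) (value of joint bolt above 0.028 m and velocity of joint carousel between -0.05 and 0.05 rad/s); the robot touches nothing.
It fails at once if The carousel's tray or a sample tube in it is pushed (over 3 N) (contact force between any of the fingers, the arm and tray above 3 N).
It fails at once if Another thing on the bench is displaced by over 30 mm (distance of any of foam_rack, tube_carrier, stapler, pipette_pot, cuvette_box, rinse_vial from where it was at the start of the episode above 0.03 m).
It fails at once if The carousel is spun fast (over 4 rad/s) (velocity of joint carousel above 4 rad/s or velocity of joint carousel below -4 rad/s).
It also fails if it takes over 72 s, if anything falls off the work surface, if the arm or the gripper's body presses on something with over 40 N, if the wrist force passes 120 N, or if a joint passes its speed limit or range.

### The arm

A 6-joint arm with a two-finger parallel gripper is mounted at the origin on the work surface. World frame = base frame: x ahead of the robot, y to its left, z up, the work surface at z = 0. Lengths are in m, angles in degrees, forces in N, time in s.
With the tool pointing down it reaches from about 0.4 to 0.825 m from the base axis. Payload 7 kg.
Tool frame: the origin (TCP) lies between the finger pads; the fingertips stand 11 mm ahead of it and the grasp point (between the pads) lies 8 mm behind it (r.tcp_to_tips is the distance from the TCP to the fingertips, in m); x points along the fingers, y is the direction in which the jaws open and shut, and the axes are right-handed (so a half turn about x gives the same grasp; the last joint's range is limited). The gripper opens to 88 mm and grips with 3 to 60 N. Pads are 19 mm wide; open, the fingers measure 130 mm over their backs; the gripper's body (78 mm by 193 mm) begins 47 mm behind the grasp point.
Start: joints at [-60.098, 20.546, 0.682, 0, -70.136, -16.507], TCP at [0.156, -0.657, 0.238] pointing down, gripper open.
Joint ranges: [-176.03, 176.03], [-82.01, 121.73], [-58.28, 71.71], [-173.87, 95.51], [-174.79, -0.11], [-173.66, 173.66]. Speed limits (degrees/s): [136.94, 136.94, 172.46, 180, 180, 180].

### API

Orientations are given as [roll, pitch, yaw] about the fixed x, y, z axes, in that order (R = Rz(yaw) Ry(pitch) Rx(roll)).
In Python, from plant import r gives the robot as it stands.
- The arm moves only by the tool arm_command, never from a script. Its argument "plan" is a list of rows, each an object of numbers: "dx", "dy", "dz": the shift along the tool's x, y, z each as a share of 0.02 m, from -1 to 1; "wx", "wy", "wz": the turn, a rotation vector about the tool's x, y, z each as a share of 0.08 rad, from -1 to 1. In form: [{"dx": .., "dy": .., "dz": .., "wx": .., "wy": .., "wz": ..}, ...]. A call has 1 to 20 rows; each row shifts and turns the pose as measured when the row begins, along the tool's axes as they then stand; what a row does not reach is not made up. A row lasts 1/12 s, in which the tool goes at most 41.7 mm and 7.16 degrees, less where a joint would pass 70% of its speed; a pose out of reach is approached as far as the arm can. A call with a number of a shift or a turn outside -1 to 1 is refused whole. A call with a gripper value outside its range is refused whole. "fingers" is the closure, from -1 (fully open) to 1 (shut), so that 0 is half open, set as the call begins (left out, the last holds). The fingers move at their own pace and stop on an object; "force" is the grip in N (left out, the last holds). Time passes only in rows, so rows that do not move let the fingers close. It gives the time, the measured TCP pose, the force and the opening at its end, in the units of the state.
- r.get_state(): the state, without advancing time (a new reading comes with each control period).
- r.capture(name): name is "side" or "top" or "wrist"; returns (picture, depth): 480x640x3 uint8, red, green, blue; 480x640 float32, m along the optical axis (not along the pixel's ray), 0 where there is no reading.
- r.camera_model(name): a dict with "vertical_fov" (degrees; the focal length in pixels is half the picture's height over the tangent of half this angle, whatever the lens; pixels are square), "cx", "cy" (the principal point, pixels), "R" (3x3) and "t" (3): a world point X has camera coordinates R X + t. Camera axes: x right, y down, z forward; pixel columns grow to the right and rows downward; lengths in m; the calibration is good to about 2 mm. A picture is of the moment at which its call begins: read the wrist's pose just before it. camera_model takes no time and is no camera call; for the wrist camera it gives the pose at the moment of the call.
- r.close_job(): hands the job in, once; it reports no verdict.
Trained networks look in the newest picture that a camera, given by its name, has taken for a name from the list of things; names that differ only in an ending like _2 or _b are one class to them, and where a whole thing is asked for, a point or a joint stands for the part that bears it (a point fixed in the world has none). Each returns a list of dicts, best first, with "score" (0 to 1); they miss things now and then, are a little off and sometimes report something else, mostly with a low value. They report only what shows in the picture. A call takes as long as a camera call.
- r.cut_out(camera, query): "mask" (480x640 bool, what is visible of it) and "bbox" ([left, top, width, height] in pixels, round what is visible of it).
- r.spot_point(camera, query): "centre" ([column, row] in pixels: a listed point, or the origin of a listed thing).
The state is a dict: "time_s": time; "joints": joint angles; "qd": joint speeds; "joint_torque": joint torques, N m; "tcp_pos": TCP position; "eef_rot": TCP orientation; "contact_force": force on the tool from outside, world axes, zero at the start; "moment": the same for the moment, N m; "gripper_width": finger opening in m.
Only numpy, scipy, OpenCV 4.12 (cv2) and the standard library are available. Lean on these libraries where they do the work, as an engineer would, in place of code of your own. Each camera call takes 0.05 s, during which the arm holds its last target.

## Working session

There is one attempt and no reset: what is moved stays moved. The work goes in short steps, Python scripts to look and compute and a tool call to move; the robot and the scene stay as the last step left them, time stands still between calls to the robot, and variables do not carry over. Pictures are saved under pics/ and viewed, and the job is handed in when it is done.

Besides the shell and the picture viewer there is one more tool, called after "Emit:" as name(argument=value, ...) on one line, values as JSON. arm_command: Moves the arm, as the interface text tells. Shift numbers are shares of 0.02 m and turn numbers shares of 0.08 rad, none past 1 either way. Its arguments: {"type":"object","properties":{"plan":{"type":"array","items":{"type":"object","properties":{"dx":{"type":"number"},"dy":{"type":"number"},"dz":{"type":"number"},"wx":{"type":"number"},"wy":{"type":"number"},"wz":{"type":"number"}}}},"fingers":{"type":"number"},"force":{"type":"number"}},"required":["plan"]}

```bash
mkdir -p pics; ls
cat > h.py <<'E'
import numpy as np, cv2
from plant import r
def save(n,name):
    p,d=r.capture(n); cv2.imwrite(f'pics/{name}.png',p[:,:,::-1]); np.save(f'pics/{name}.npy',d); return p,d
def cam(n):
    c=r.camera_model(n); f=240/np.tan(np.radians(c['vertical_fov'])/2); return f,c['cx'],c['cy'],np.array(c['R']),np.array(c['t'])
def world(n,u,v,z,c=None):
    f,cx,cy,R,t=c or cam(n); return R.T@(np.array([(u-cx)/f*z,(v-cy)/f*z,z])-t)
def ray(n,u,v,c=None):
    f,cx,cy,R,t=c or cam(n); d=R.T@np.array([(u-cx)/f,(v-cy)/f,1]); return -R.T@t,d/np.linalg.norm(d)
def onz(n,u,v,h,c=None):
    o,d=ray(n,u,v,c); return o+d*(h-o[2])/d[2]
def tri(a,b):
    A=0;B=0
    for o,d in (a,b):
        P=np.eye(3)-np.outer(d,d);A=A+P;B=B+P@o
    return np.linalg.solve(A,B)
def proj(n,X,c=None):
    f,cx,cy,R,t=c or cam(n); q=R@np.array(X)+t; return q[0]/q[2]*f+cx,q[1]/q[2]*f+cy
E
python3 - <<'E'
from h import *
print(r.get_state())
for n in('side','top','wrist'):
    p,d=save(n,n+'0')
    for q in('handle','plunger_bracket','bolt_grip','sampler'):
        for x in r.spot_point(n,q)[:2]:
            u,v=x['centre'];z=d[int(min(max(v,0),479)),int(min(max(u,0),639))]; print(n,q,x['score'],u,v,world(n,u,v,z).round(4) if z>0 else None)
print(r.get_state()['time_s'])
for n in('side','top','wrist'): print(n,r.camera_model(n))
E
```

```text
pics
{'time_s': 0.0, 'joints': array([-6.00985741e+01,  2.05908648e+01,  6.33810878e-01, -2.16222176e-02,
       -7.01347130e+01, -1.65061181e+01]), 'qd': array([ 0.03568185, -0.06883034, -0.06296939,  0.05265274,  0.02874416,
       -0.02386583]), 'joint_torque': array([ 4.10204939e-04, -5.82716310e+01,  2.93055224e+01,  6.99775949e+00,
        6.83968668e-03, -1.55963507e-04]), 'tcp_pos': array([ 0.15624336, -0.65618562,  0.23662466]), 'eef_rot': array([ 94.0184687 ,  89.90600812, 107.40641277]), 'contact_force': array([-0.23470154,  0.88375241, -0.57388859]), 'moment': array([-0.02774837,  0.01349428, -0.00484217]), 'gripper_width': 0.08758328948967106}
side handle 0.85 318.5 267.4 [0.5491 0.0984 0.2067]
side plunger_bracket 0.93 316.1 253.9 [5.735e-01 5.000e-04 1.201e-01]
side plunger_bracket 0.3 320.2 319.2 [0.5331 0.1668 0.1228]
side bolt_grip 0.49 335.6 232.4 [ 0.5412 -0.0736  0.1156]
side sampler 0.85 320.0 318.8 [0.5339 0.1645 0.1202]
side sampler 0.45 382.9 356.3 [0.3961 0.2049 0.081 ]
top handle 0.67 284.9 252.9 [0.5494 0.0982 0.2099]
top plunger_bracket 0.59 334.5 243.2 [
[... 391 characters left out ...]
[0.55292218, 0.16861352, 1.20561759])}
top {'vertical_fov': 55.07504354160631, 'cx': 317.4109104498834, 'cy': 235.27183048285087, 'R': array([[-2.23196963e-02, -9.99748715e-01, -2.08259675e-03],
       [-9.95378340e-01,  2.24166440e-02, -9.33780208e-02],
       [ 9.34012412e-02, -1.11973765e-05, -9.95628549e-01]]), 't': array([0.02770988, 0.60930261, 1.33495513])}
wrist {'vertical_fov': 62.063062069861736, 'cx': 318.6296634376545, 'cy': 238.23199019538455, 'R': array([[-2.33361140e-01,  9.72389875e-01, -7.14391178e-04],
       [ 9.24398894e-01,  2.22071751e-01,  3.10114210e-01],
       [ 3.01710563e-01,  7.17082229e-02, -9.50699041e-01]]), 't': array([ 0.67552783, -0.03739886,  0.39098631])}
```

View pics/top0.png

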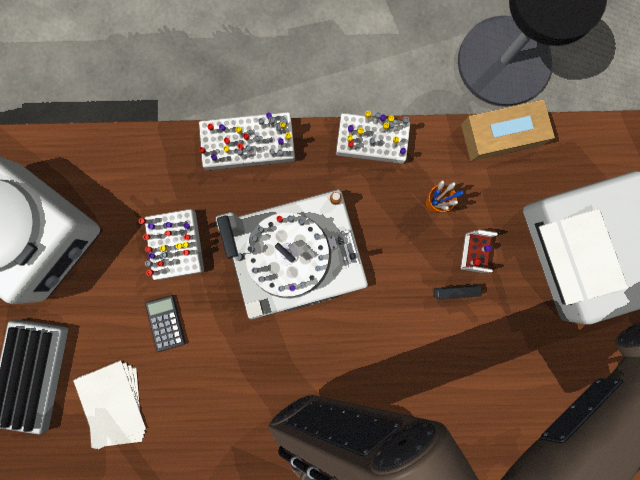

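View pics/side0.png

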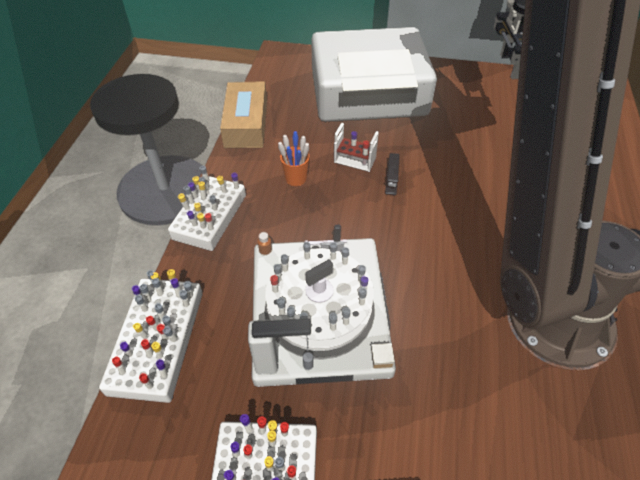

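Run:
```python
import cv2
a=cv2.imread('pics/top0.png')[180:330,215:385]; cv2.imwrite('pics/tz.png',cv2.resize(a,None,fx=4,fy=4,interpolation=cv2.INTER_CUBIC)[:600,:680])
a=cv2.imread('pics/side0.png')[220:400,235:415]; cv2.imwrite('pics/sz.png',cv2.resize(a,None,fx=3.3,fy=3.3,interpolation=cv2.INTER_CUBIC))
```

```text
(no output)
```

View pics/tz.png

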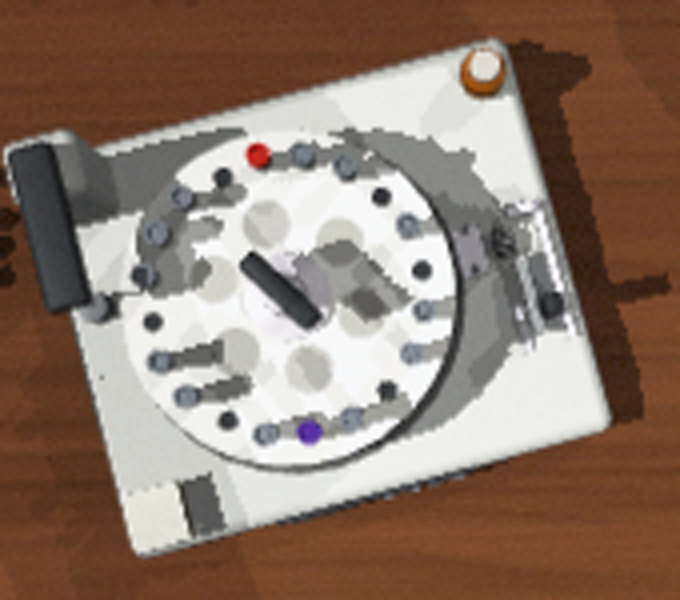

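View pics/sz.png

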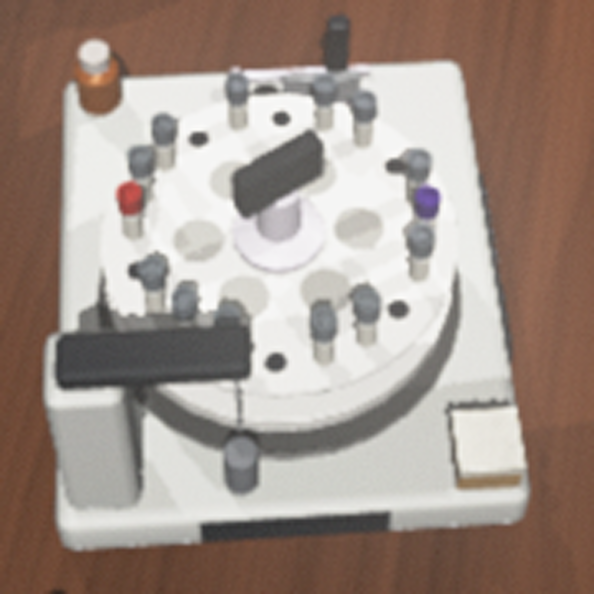

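Run:
```python
from h import *
from scipy.spatial.transform import Rotation as Ro
s=r.get_state(); R=Ro.from_euler('xyz',s['eef_rot'],degrees=True).as_matrix(); print(R.round(3), s['tcp_pos'])
f,cx,cy,Rc,t=cam('wrist'); print('cam in tool',(R.T@(-Rc.T@t-s['tcp_pos'])).round(3))
for q in('handle','bolt_grip'):
    c={n:r.cut_out(n,q)[0] for n in('side','top')}
    d={n:np.load(f'pics/{n}0.npy') for n in c}
    for n in c:
        m=c[n]['mask']; v,u=np.nonzero(m)
        P=np.array([world(n,a,b,d[n][b,a]) for a,b in zip(u,v) if d[n][b,a]>0])
        print(q,n,c[n]['score'],len(P),P.min(0).round(3),P.max(0).round(3))
        if q=='handle': 
            T=P[P[:,2]>.198]; rect=cv2.minAreaRect((T[:,:2]*1000).astype(np.float32)); print(rect); print(T[:,2].mean())
            w,V=np.linalg.eigh(np.cov(T[:,:2].T)); print(np.degrees(np.arctan2(V[1,1],V[0,1])),T[:,:2].mean(0))
    p={n:r.spot_point(n,q)[0]['centre'] for n in('side','top')}
    print(q,p,tri(ray('side',*p['side']),ray('top',*p['top'])))
print(r.get_state()['time_s'])
```

```text
[[-0.    -0.232  0.973]
 [-0.     0.973  0.232]
 [-1.    -0.    -0.   ]] [ 0.15635841 -0.65662203  0.23756446]
cam in tool [-0.146 -0.    -0.085]Traceback (most recent call last):
  File "<stdin>", line 10, in <module>
  File "h.py", line 8, in world
    f,cx,cy,R,t=c or cam(n); return R.T@(np.array([(u-cx)/f*z,(v-cy)/f*z,z])-t)
                     ~~~^^^
  File "h.py", line 6, in cam
    c=r.camera_model(n); f=240/np.tan(np.radians(c['vertical_fov'])/2); return f,c['cx'],c['cy'],np.array(c['R']),np.array(c['t'])
ValueError: time passes only in moves, steps and waits
```

```bash
python3 - <<'E'
s=open('h.py').read()
s=s.replace("def cam(n):\n","_C={}\ndef cam(n):\n    if n not in _C: _C[n]=_cam(n)\n    return _C[n]\ndef _cam(n):\n")
open('h.py','w').write(s)
E
cat > m.py <<'E'
from h import *
for q in('handle','bolt_grip'):
    d={}; p={}
    for n in('side','top'):
        try:d[n]=np.load(f'pics/{n}0.npy'); c=r.cut_out(n,q)
        except Exception as e: print(e); continue
        if not c: print('no',n,q); continue
        c=c[0]
        m=c['mask']; v,u=np.nonzero(m)
        P=np.array([world(n,a,b,d[n][b,a]) for a,b in zip(u,v) if d[n][b,a]>0])
        print(q,n,c['score'],c['bbox'],len(P),P.min(0).round(3),P.max(0).round(3))
        if q=='handle': 
            T=P[P[:,2]>.198]; print(cv2.minAreaRect((T[:,:2]*1000).astype(np.float32)),T[:,2].mean())
            w,V=np.linalg.eigh(np.cov(T[:,:2].T)); print(np.degrees(np.arctan2(V[1,1],V[0,1])),T[:,:2].mean(0))
        else:
            T=P[P[:,2]>.115]; print('T',len(T),T.mean(0) if len(T) else 0)
        p[n]=r.spot_point(n,q)[0]['centre']
    if len(p)==2: print(q,p,tri(ray('side',*p['side']),ray('top',*p['top'])))
print(r.get_state()['time_s'])
E
python3 m.py
```

```text
handle side 0.71 [265.4, 239.7, 109.6, 110.6] 8356 [ 0.433 -0.087  0.047] [0.663 0.235 0.211]
((551.8531494140625, 156.63902282714844), (169.0916748046875, 57.25681686401367), 77.39285278320312) 0.20598196379976766
63.17304352987846 [0.54767113 0.10412021]
handle top 0.61 [462.8, 230.8, 35.3, 42.0] 1162 [ 0.487 -0.52  -0.003] [ 0.618 -0.411  0.11 ]
((0.0, 0.0), (0.0, 0.0), 0.0) nan
nan [nan nan]
handle {'side': [318.5, 267.4], 'top': [284.9, 252.9]} [0.54930138 0.09839018 0.20670042]
bolt_grip side 0.5 [320.4, 225.6, 26.3, 25.8] 246 [ 0.52  -0.098  0.048] [0.574 0.007 0.171]
T 52 [ 0.53811186 -0.0718546   0.12821973]
bolt_grip top 0.69 [343.6, 242.3, 12.7, 22.1] 200 [ 0.524 -0.096  0.046] [ 0.583 -0.059  0.134]
T 30 [ 0.54270076 -0.0810218   0.12721661]
bolt_grip {'side': [335.6, 232.4], 'top': [351.2, 257.5]} [ 0.53996244 -0.07799717  0.11035026]
1.25m.py:13: RuntimeWarning: Mean of empty slice.
  T=P[P[:,2]>.198]; print(cv2.minAreaRect((T[:,:2]*1000).astype(np.float32)),T[:,2].mean())
  ret = ret.dtype.type(ret / rcount)
  avg = a.mean(axis, **keepdims_kw)
  ret = um.true_divide(
m.py:14: RuntimeWarning: Degrees of freedom <= 0 for slice
  w,V=np.linalg.eigh(np.cov(T[:,:2].T)); print(np.degrees(np.arctan2(V[1,1],V[0,1])),T[:,:2].mean(0))
  c *= np.true_divide(1, fact)
  c *= np.true_divide(1, fact)
m.py:14: RuntimeWarning: Mean of empty slice.
  w,V=np.linalg.eigh(np.cov(T[:,:2].T)); print(np.degrees(np.arctan2(V[1,1],V[0,1])),T[:,:2].mean(0))
```

Run:
```python
from h import *
for n in('side','top'):
    d=np.load(f'pics/{n}0.npy'); im=cv2.imread(f'pics/{n}0.png').max(2)
    c0=proj(n,(.549,.098,.2)); P=[]
    for v in range(int(c0[1])-35,int(c0[1])+35):
        for u in range(int(c0[0])-35,int(c0[0])+35):
            if d[v,u]>0:
                X=world(n,u,v,d[v,u])
                if .2<X[2]<.22 and np.hypot(X[0]-.549,X[1]-.098)<.05 and im[v,u]<110: P.append(X)
    P=np.array(P); print(n,len(P),P.mean(0).round(4),cv2.minAreaRect((P[:,:2]*1000).astype(np.float32)))
    w,V=np.linalg.eigh(np.cov(P[:,:2].T)); print(np.degrees(np.arctan2(V[1,1],V[0,1])))
```

```text
side 211 [0.5482 0.1028 0.2065] ((547.6773071289062, 101.13612365722656), (59.1641731262207, 16.747339248657227), 45.696815490722656)
45.932265373866514
top 134 [0.5519 0.0995 0.2082] ((551.9070434570312, 99.38619995117188), (60.06304168701172, 14.523748397827148), 46.320770263671875)
45.55661745234898
```

Emit:
arm_command(plan=[{"dx":-1,"wx":-0.5},{"dx":-1},{"dx":-1},{"dy":1,"dz":0.85},{"dy":1,"dz":0.85},{"dy":1,"dz":0.85},{"dy":1,"dz":0.85},{"dy":1,"dz":0.85},{"dy":1,"dz":0.85},{"dy":1,"dz":0.85},{"dy":1,"dz":0.85},{"dy":1,"dz":0.85},{"dy":1,"dz":0.85}], fingers=-1, force=30)

```text
schema error: expected keys dx, dy, dz, wx, wy, wz
```

```bash
cat > st.py <<'E'
from plant import r
import numpy as np
from scipy.spatial.transform import Rotation as Ro
s=r.get_state(); R=Ro.from_euler('xyz',s['eef_rot'],degrees=True).as_matrix()
print(round(s['time_s'],2),'tcp',s['tcp_pos'].round(4),'yaw_y',round(np.degrees(np.arctan2(R[1,1],R[0,1])),2),'x',R[:,0].round(3),'j',s['joints'].round(1),'F',s['contact_force'].round(2),'M',s['moment'].round(3),'w',round(s['gripper_width'],4))
def tool(v): print('tool shares for target',v,(R.T@(np.array(v)-s['tcp_pos'])/0.02).round(2))
E
python3 -c "
from st import *
tool([.55,.1,.30])"
```

```text
1.25 tcp [ 0.1564 -0.6566  0.2376] yaw_y 103.39 x [ 0. -0. -1.] j [-60.1  20.5   0.7  -0.  -70.1 -16.5] F [ 0.01  0.08 -0.67] M [ 0.013  0.011 -0.006] w 0.0874
tool shares for target [0.55, 0.1, 0.3] [-3.12 32.24 27.91]
```

Emit:
arm_command(plan=[{"dx":-1,"dy":0,"dz":0,"wx":-0.5,"wy":0,"wz":0},{"dx":-1,"dy":0,"dz":0,"wx":0.5,"wy":0,"wz":0},{"dx":-1,"dy":0,"dz":0,"wx":0,"wy":0,"wz":0},{"dx":0,"dy":1,"dz":0.85,"wx":0,"wy":0,"wz":0},{"dx":0,"dy":1,"dz":0.85,"wx":0,"wy":0,"wz":0},{"dx":0,"dy":1,"dz":0.85,"wx":0,"wy":0,"wz":0},{"dx":0,"dy":1,"dz":0.85,"wx":0,"wy":0,"wz":0},{"dx":0,"dy":1,"dz":0.85,"wx":0,"wy":0,"wz":0},{"dx":0,"dy":1,"dz":0.85,"wx":0,"wy":0,"wz":0},{"dx":0,"dy":1,"dz":0.85,"wx":0,"wy":0,"wz":0},{"dx":0,"dy":1,"dz":0.85,"wx":0,"wy":0,"wz":0},{"dx":0,"dy":1,"dz":0.85,"wx":0,"wy":0,"wz":0},{"dx":0,"dy":1,"dz":0.85,"wx":0,"wy":0,"wz":0},{"dx":0,"dy":1,"dz":0.85,"wx":0,"wy":0,"wz":0}], fingers=-1, force=30)

```text
time_s: 2.42
tcp_pos: [0.2895, -0.3921, 0.2987]
eef_rot: [89.3, 89.9, 102.3]
contact_force: [0.9, -0.1, 0.2]
gripper_width: 0.0876
```

```bash
python3 -c "
from st import *
tool([.55,.1,.30])"
```

```text
2.42 tcp [ 0.2895 -0.3921  0.2987] yaw_y 102.97 x [-0.     0.001 -1.   ] j [-30.4   0.5 -16.4  -0.1 -73.2 -46.6] F [ 0.9  -0.12  0.2 ] M [-0.024 -0.054  0.01 ] w 0.0876
tool shares for target [0.55, 0.1, 0.3] [-0.03 21.05 18.22]
```

Emit:
arm_command(plan=[{"dx":0,"dy":1,"dz":0.87,"wx":0,"wy":0,"wz":0},{"dx":0,"dy":1,"dz":0.87,"wx":0,"wy":0,"wz":0},{"dx":0,"dy":1,"dz":0.87,"wx":0,"wy":0,"wz":0},{"dx":0,"dy":1,"dz":0.87,"wx":0,"wy":0,"wz":0},{"dx":0,"dy":1,"dz":0.87,"wx":0,"wy":0,"wz":0},{"dx":0,"dy":1,"dz":0.87,"wx":0,"wy":0,"wz":0},{"dx":0,"dy":1,"dz":0.87,"wx":0,"wy":0,"wz":0},{"dx":0,"dy":1,"dz":0.87,"wx":0,"wy":0,"wz":0},{"dx":0,"dy":1,"dz":0.87,"wx":0,"wy":0,"wz":0},{"dx":0,"dy":1,"dz":0.87,"wx":0,"wy":0,"wz":0},{"dx":0,"dy":1,"dz":0.87,"wx":0,"wy":0,"wz":0},{"dx":0,"dy":1,"dz":0.87,"wx":0,"wy":0,"wz":0},{"dx":0,"dy":1,"dz":0.87,"wx":0,"wy":0,"wz":0},{"dx":0,"dy":1,"dz":0.87,"wx":0,"wy":0,"wz":0},{"dx":0,"dy":1,"dz":0.87,"wx":0,"wy":0,"wz":0},{"dx":0,"dy":1,"dz":0.87,"wx":0,"wy":0,"wz":0},{"dx":0,"dy":1,"dz":0.87,"wx":0,"wy":0,"wz":0},{"dx":0,"dy":1,"dz":0.87,"wx":0,"wy":0,"wz":0}])

```text
time_s: 3.92
tcp_pos: [0.5201, 0.0527, 0.3068]
eef_rot: [-5.3, 89.1, 7.8]
contact_force: [0.5, -0.4, 0.3]
gripper_width: 0.0881
```

Emit:
arm_command(plan=[{"dx":0,"dy":0,"dz":0,"wx":-1,"wy":0,"wz":0},{"dx":0,"dy":0,"dz":0,"wx":-1,"wy":0,"wz":0},{"dx":0,"dy":0,"dz":0,"wx":-1,"wy":0,"wz":0},{"dx":0,"dy":0,"dz":0,"wx":-1,"wy":0,"wz":0},{"dx":0,"dy":0,"dz":0,"wx":-1,"wy":0,"wz":0},{"dx":0,"dy":0,"dz":0,"wx":-1,"wy":0,"wz":0},{"dx":0,"dy":0,"dz":0,"wx":-1,"wy":0,"wz":0},{"dx":0,"dy":0,"dz":0,"wx":-1,"wy":0,"wz":0},{"dx":0,"dy":0,"dz":0,"wx":-1,"wy":0,"wz":0},{"dx":0,"dy":0,"dz":0,"wx":-1,"wy":0,"wz":0},{"dx":0,"dy":0,"dz":0,"wx":-1,"wy":0,"wz":0},{"dx":0,"dy":0,"dz":0,"wx":-1,"wy":0,"wz":0},{"dx":0,"dy":0,"dz":0,"wx":-1,"wy":0,"wz":0},{"dx":0,"dy":0,"dz":0,"wx":-1,"wy":0,"wz":0},{"dx":0,"dy":0,"dz":0,"wx":-1,"wy":0,"wz":0},{"dx":0,"dy":0,"dz":0,"wx":-1,"wy":0,"wz":0},{"dx":0,"dy":0,"dz":0,"wx":-1,"wy":0,"wz":0},{"dx":0,"dy":0,"dz":0,"wx":-1,"wy":0,"wz":0},{"dx":0,"dy":0,"dz":0,"wx":-1,"wy":0,"wz":0},{"dx":0,"dy":0,"dz":0,"wx":-1,"wy":0,"wz":0}])

```text
time_s: 5.58
tcp_pos: [0.522, 0.0588, 0.3078]
eef_rot: [-97.4, 89.0, 12.1]
contact_force: [-0.5, -0.3, -0.1]
gripper_width: 0.0878
```

Emit:
arm_command(plan=[{"dx":0,"dy":0,"dz":0,"wx":-1,"wy":0,"wz":0},{"dx":0,"dy":0,"dz":0,"wx":-1,"wy":0,"wz":0},{"dx":0,"dy":0,"dz":0,"wx":-1,"wy":0,"wz":0},{"dx":0,"dy":0,"dz":0,"wx":-1,"wy":0,"wz":0},{"dx":0,"dy":0,"dz":0,"wx":-1,"wy":0,"wz":0},{"dx":0,"dy":0,"dz":0,"wx":-1,"wy":0,"wz":0},{"dx":0,"dy":0,"dz":0,"wx":-1,"wy":0,"wz":0},{"dx":0,"dy":0,"dz":0,"wx":-1,"wy":0,"wz":0},{"dx":0,"dy":0,"dz":0,"wx":-1,"wy":0,"wz":0},{"dx":0,"dy":0,"dz":0,"wx":-1,"wy":0,"wz":0},{"dx":0,"dy":0,"dz":0,"wx":-1,"wy":0,"wz":0},{"dx":0,"dy":0,"dz":0,"wx":-1,"wy":0,"wz":0},{"dx":0,"dy":0,"dz":0,"wx":-1,"wy":0,"wz":0},{"dx":0,"dy":0,"dz":0,"wx":-1,"wy":0,"wz":0},{"dx":0,"dy":0,"dz":0,"wx":-1,"wy":0,"wz":0},{"dx":0,"dy":0,"dz":0,"wx":-1,"wy":0,"wz":0},{"dx":0,"dy":0,"dz":0,"wx":-1,"wy":0,"wz":0},{"dx":0,"dy":0,"dz":0,"wx":-1,"wy":0,"wz":0},{"dx":0,"dy":0,"dz":0,"wx":-1,"wy":0,"wz":0},{"dx":0,"dy":0,"dz":0,"wx":-1,"wy":0,"wz":0}])

```text
time_s: 7.25
tcp_pos: [0.5211, 0.0584, 0.3107]
eef_rot: [170.3, 88.6, 16.2]
contact_force: [-0.2, 0.6, -0.8]
gripper_width: 0.0875
```

```bash
python3 -c "
from st import *
tool([.55,.1,.30])
from h import *
save('wrist','w1')
from h import cam
c=cam('wrist')
import pickle; pickle.dump((c,s),open('pics/w1.pkl','wb'))
"
```

```text
7.25 tcp [0.5211 0.0584 0.3107] yaw_y -64.04 x [ 0.023  0.007 -1.   ] j [ 28.1   3.  -12.4   0.3 -73.3  87.8] F [-0.22  0.58 -0.83] M [-0.129  0.215  0.03 ] w 0.0875
tool shares for target [0.55, 0.1, 0.3] [ 0.58 -1.24 -2.2 ]
```

View pics/w1.png

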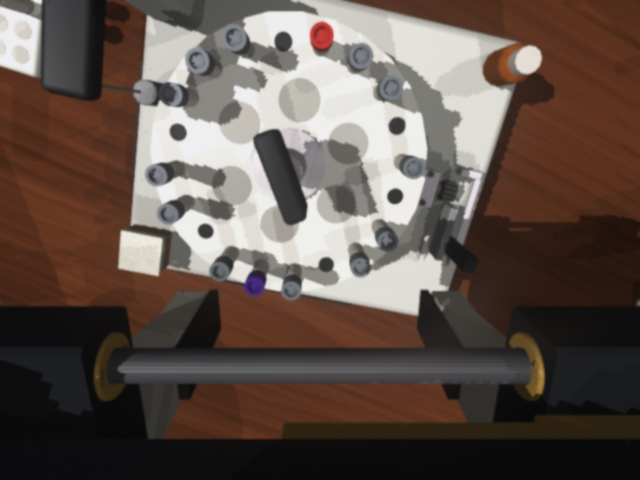

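Run:
```python
from h import *
import pickle
c,s=pickle.load(open('pics/w1.pkl','rb'))
d=np.load('pics/w1.npy'); im=cv2.imread('pics/w1.png').max(2)
def top(cen,rad,lo,hi,th=110):
    P=[]
    for v in range(0,290):
        for u in range(100,640):
            if d[v,u]>0 and im[v,u]<th:
                X=world('w',u,v,d[v,u],c)
                if lo<X[2]<hi and np.hypot(*(X[:2]-cen))<rad: P.append(X)
    P=np.array(P); print(len(P),P.mean(0).round(4),cv2.minAreaRect((P[:,:2]*1000).astype(np.float32)))
    w,V=np.linalg.eigh(np.cov(P[:,:2].T)); print(np.degrees(np.arctan2(V[1,1],V[0,1])),P[:,2].max())
top([.55,.1],.05,.2,.22); top([.54,-.077],.04,.12,.14)
for cc in [(.55,.1)]:
    print(proj('w',(.55,.1,.208),c))
```

```text
2303 [0.5516 0.0993 0.2065] ((550.4036865234375, 99.00714874267578), (60.87690353393555, 15.733269691467285), 45.91095733642578)
45.648939913690555 0.20909615653296956
283 [ 0.5429 -0.0807  0.126 ] ((542.453369140625, -81.72828674316406), (15.527570724487305, 13.422908782958984), 15.796209335327148)
-175.08033389414965 0.1297641042435692
(np.float64(277.88883816964545), np.float64(179.28644281453583))
```

```bash
cat >> st.py <<'E'
def goto(p,yaw):
    a=np.radians(yaw); x=np.array([0,0,-1.]); y=np.array([np.cos(a),np.sin(a),0]); T=np.stack([x,y,np.cross(x,y)],1)
    print('shift',(R.T@(np.array(p)-s['tcp_pos'])/0.02).round(2),'rot',(Ro.from_matrix(R.T@T).as_rotvec()/0.08).round(2))
E
python3 -c "
from st import *
goto([.551,.0993,.24],-44.2)"
```

```text
7.3 tcp [0.5211 0.0584 0.3107] yaw_y -63.7 x [ 0.023  0.007 -1.   ] j [ 28.1   3.  -12.4   0.3 -73.3  88.2] F [ 0.11 -0.27  0.27] M [-0.102  0.228  0.006] w 0.0879
shift [ 3.58 -1.19 -2.16] rot [-4.25 -0.28 -0.1 ]
```

Emit:
arm_command(plan=[{"dx":0,"dy":0,"dz":0,"wx":-1,"wy":-0.2,"wz":-0.1},{"dx":0,"dy":0,"dz":0,"wx":-1,"wy":-0.1,"wz":0},{"dx":0,"dy":0,"dz":0,"wx":-1,"wy":0,"wz":0},{"dx":0,"dy":0,"dz":0,"wx":-1,"wy":0,"wz":0},{"dx":0,"dy":0,"dz":0,"wx":-0.2,"wy":0,"wz":0},{"dx":0,"dy":0,"dz":0,"wx":0,"wy":0,"wz":0}])

```text
time_s: 7.8
tcp_pos: [0.5209, 0.0583, 0.3114]
eef_rot: [-101.9, 89.8, 123.8]
contact_force: [-0.5, -0.3, 0.3]
gripper_width: 0.0877
```

```bash
python3 -c "
from st import *
goto([.551,.0993,.24],-44.2)"
```

```text
7.8 tcp [0.5209 0.0583 0.3114] yaw_y -44.24 x [-0.002  0.002 -1.   ] j [ 27.7   3.9 -11.1  -0.2 -75.  108.1] F [-0.52 -0.26  0.33] M [-0.167  0.098 -0.019] w 0.0877
shift [ 3.57 -0.34 -2.52] rot [-0.01 -0.01  0.03]
```

Emit:
arm_command(plan=[{"dx":0,"dy":-0.1,"dz":-0.9,"wx":0,"wy":0,"wz":0},{"dx":0,"dy":-0.1,"dz":-0.9,"wx":0,"wy":0,"wz":0},{"dx":0,"dy":-0.1,"dz":-0.7,"wx":0,"wy":0,"wz":0},{"dx":0.9,"dy":0,"dz":0,"wx":0,"wy":0,"wz":0},{"dx":0.9,"dy":0,"dz":0,"wx":0,"wy":0,"wz":0},{"dx":0.9,"dy":0,"dz":0,"wx":0,"wy":0,"wz":0},{"dx":0.9,"dy":0,"dz":0,"wx":0,"wy":0,"wz":0},{"dx":0,"dy":0,"dz":0,"wx":0,"wy":0,"wz":0}])

```text
time_s: 8.47
tcp_pos: [0.5583, 0.107, 0.2376]
eef_rot: [-166.4, 89.7, 58.5]
contact_force: [-0.2, 0.1, -0.9]
gripper_width: 0.0874
```

```bash
python3 -c "
from st import *
goto([.551,.0993,.193],-44.2)"
```

```text
8.47 tcp [0.5583 0.107  0.2376] yaw_y -45.08 x [ 0.002  0.004 -1.   ] j [ 3.050e+01  1.050e+01 -1.310e+01 -1.000e-01 -6.620e+01  1.045e+02] F [-0.2   0.08 -0.88] M [-0.17   0.251  0.005] w 0.0874
shift [2.23 0.01 0.54] rot [-0.19 -0.05  0.01]
```

Emit:
arm_command(plan=[{"dx":0,"dy":0,"dz":0.5,"wx":-0.2,"wy":-0.05,"wz":0},{"dx":0.8,"dy":0,"dz":0,"wx":0,"wy":0,"wz":0},{"dx":0.8,"dy":0,"dz":0,"wx":0,"wy":0,"wz":0},{"dx":0.6,"dy":0,"dz":0,"wx":0,"wy":0,"wz":0},{"dx":0,"dy":0,"dz":0,"wx":0,"wy":0,"wz":0}])

```text
time_s: 8.88
tcp_pos: [0.5532, 0.1014, 0.196]
eef_rot: [135.2, 89.9, 1.2]
contact_force: [-0.7, 0.1, -0.4]
gripper_width: 0.0875
```

```bash
python3 -c "
from st import *
goto([.551,.0993,.193],-44.2)"
```

```text
8.88 tcp [0.5532 0.1014 0.196 ] yaw_y -43.98 x [ 0.002  0.    -1.   ] j [ 3.040e+01  1.170e+01 -1.730e+01  1.000e-01 -6.090e+01  1.056e+02] F [-0.71  0.06 -0.41] M [-0.155  0.178 -0.022] w 0.0875
shift [ 0.15 -0.01  0.15] rot [ 0.05 -0.02 -0.02]
```

Emit:
arm_command(plan=[{"dx":0.15,"dy":0,"dz":0.15,"wx":0,"wy":0,"wz":0},{"dx":0,"dy":0,"dz":0,"wx":0,"wy":0,"wz":0},{"dx":0,"dy":0,"dz":0,"wx":0,"wy":0,"wz":0},{"dx":0,"dy":0,"dz":0,"wx":0,"wy":0,"wz":0},{"dx":0,"dy":0,"dz":0,"wx":0,"wy":0,"wz":0},{"dx":0,"dy":0,"dz":0,"wx":0,"wy":0,"wz":0},{"dx":0,"dy":0,"dz":0,"wx":0,"wy":0,"wz":0},{"dx":0,"dy":0,"dz":0,"wx":0,"wy":0,"wz":0}], fingers=1, force=20)

```text
time_s: 9.55
tcp_pos: [0.5534, 0.0998, 0.1996]
eef_rot: [148.7, 89.4, 14.8]
contact_force: [0.0, 0.9, -0.0]
gripper_width: 0.0397
```

```bash
python3 -c "
from st import *
goto([.551,.0993,.193],-44.2)"
```

```text
9.55 tcp [0.5534 0.0998 0.1996] yaw_y -43.92 x [ 0.01   0.003 -1.   ] j [ 30.3  11.3 -17.4   0.2 -60.7 105.7] F [ 0.    0.92 -0.04] M [-0.115  0.105  0.001] w 0.0397
shift [ 0.33 -0.07  0.1 ] rot [ 0.06 -0.11 -0.06]
```

Emit:
arm_command(plan=[{"dx":0.35,"dy":-0.07,"dz":0.1,"wx":0,"wy":-0.1,"wz":-0.05},{"dx":0,"dy":0,"dz":0,"wx":0,"wy":0,"wz":0},{"dx":0,"dy":0,"dz":0,"wx":0,"wy":0,"wz":0},{"dx":0,"dy":0,"dz":0,"wx":0,"wy":0,"wz":0},{"dx":0,"dy":0,"dz":0,"wx":0,"wy":0,"wz":0},{"dx":0,"dy":0,"dz":0,"wx":0,"wy":0,"wz":0},{"dx":0,"dy":0,"dz":0,"wx":0,"wy":0,"wz":0},{"dx":0,"dy":0,"dz":0,"wx":0,"wy":0,"wz":0}])

```text
time_s: 10.22
tcp_pos: [0.5504, 0.0995, 0.1916]
eef_rot: [-9.3, 89.9, -143.3]
contact_force: [-1.1, 0.4, 0.7]
gripper_width: 0.0157
```

```bash
python3 -c "
from st import *
goto([.551,.0993,.193],-44.2)"
```

```text
10.22 tcp [0.5504 0.0995 0.1916] yaw_y -43.92 x [-0.001 -0.001 -1.   ] j [ 30.3  11.8 -17.8   0.  -60.4 105.8] F [-1.09  0.37  0.65] M [ 0.006  0.34  -0.043] w 0.0157
shift [-0.07  0.03 -0.01] rot [0.06 0.01 0.  ]
```

Emit:
arm_command(plan=[{"dx":0,"dy":0,"dz":0,"wx":0.3,"wy":0,"wz":0},{"dx":0,"dy":0,"dz":0,"wx":0.4,"wy":0,"wz":0},{"dx":0,"dy":0,"dz":0,"wx":0.4,"wy":0,"wz":0},{"dx":0,"dy":0,"dz":0,"wx":0.4,"wy":0,"wz":0}])

```text
time_s: 10.55
tcp_pos: [0.5503, 0.0995, 0.1916]
eef_rot: [10.1, 89.9, -131.1]
contact_force: [-1.4, 0.6, -0.1]
gripper_width: 0.0162
```

```bash
python3 -c "
from st import *
goto([.551,.0993,.193],-44.2)"
```

```text
10.55 tcp [0.5503 0.0995 0.1916] yaw_y -51.17 x [-0.001 -0.001 -1.   ] j [ 30.3  11.8 -17.9   0.  -60.4  98.5] F [-1.39  0.64 -0.1 ] M [0.019 0.316 0.44 ] w 0.0162
shift [-0.07  0.03 -0.02] rot [-1.52  0.02 -0.  ]
```

Emit:
arm_command(plan=[{"dx":0,"dy":0,"dz":0,"wx":0.4,"wy":0,"wz":0},{"dx":0,"dy":0,"dz":0,"wx":0.4,"wy":0,"wz":0},{"dx":0,"dy":0,"dz":0,"wx":0.4,"wy":0,"wz":0},{"dx":0,"dy":0,"dz":0,"wx":0.4,"wy":0,"wz":0}])

```text
time_s: 10.88
tcp_pos: [0.5503, 0.0994, 0.1916]
eef_rot: [33.3, 89.9, -115.7]
contact_force: [0.0, 0.9, -0.7]
gripper_width: 0.016
```

```bash
python3 -c "
from st import *
goto([.551,.0993,.193],-44.2)"
```

```text
10.88 tcp [0.5503 0.0994 0.1916] yaw_y -59.0 x [-0.001 -0.002 -1.   ] j [ 30.3  11.8 -17.9   0.1 -60.5  90.6] F [ 0.01  0.9  -0.7 ] M [-0.077  0.012  0.294] w 0.016
shift [-0.07  0.02 -0.03] rot [-3.23  0.02 -0.01]
```

Emit:
arm_command(plan=[{"dx":0,"dy":0,"dz":0,"wx":0.3,"wy":0,"wz":0},{"dx":0,"dy":0,"dz":0,"wx":0.3,"wy":0,"wz":0},{"dx":0,"dy":0,"dz":0,"wx":0.3,"wy":0,"wz":0}])

```text
time_s: 11.13
tcp_pos: [0.5503, 0.0994, 0.1916]
eef_rot: [42.6, 89.9, -110.9]
contact_force: [0.2, 0.1, 0.9]
gripper_width: 0.0161
```

```bash
python3 -c "
from st import *"
```

```text
11.13 tcp [0.5503 0.0994 0.1916] yaw_y -63.5 x [-0.001 -0.002 -1.   ] j [ 30.4  11.8 -17.9   0.1 -60.5  86.1] F [0.17 0.08 0.86] M [0.047 0.304 0.323] w 0.0161
```

Emit:
arm_command(plan=[{"dx":0,"dy":0,"dz":0,"wx":0,"wy":0,"wz":0},{"dx":0,"dy":0,"dz":0,"wx":0,"wy":0,"wz":0}])

```text
time_s: 11.3
tcp_pos: [0.5503, 0.0995, 0.1916]
eef_rot: [46.1, 89.9, -107.6]
contact_force: [-0.9, 0.1, 0.6]
gripper_width: 0.0159
```

```bash
python3 -c "
from st import *"
```

```text
11.3 tcp [0.5503 0.0995 0.1916] yaw_y -63.62 x [-0.001 -0.002 -1.   ] j [ 30.4  11.8 -17.9   0.1 -60.4  86. ] F [-0.95  0.1   0.61] M [0.035 0.292 0.039] w 0.0159
```

Emit:
arm_command(plan=[{"dx":0,"dy":0,"dz":0,"wx":0.3,"wy":0,"wz":0},{"dx":0,"dy":0,"dz":0,"wx":0.3,"wy":0,"wz":0},{"dx":0,"dy":0,"dz":0,"wx":0.3,"wy":0,"wz":0}])

```text
time_s: 11.55
tcp_pos: [0.5503, 0.0995, 0.1916]
eef_rot: [50.6, 89.9, -107.4]
contact_force: [-0.2, 0.7, 0.6]
gripper_width: 0.016
```

```bash
python3 st.py
```

```text
11.55 tcp [0.5503 0.0995 0.1916] yaw_y -68.0 x [-0.001 -0.002 -1.   ] j [ 30.4  11.8 -17.9   0.1 -60.4  81.6] F [-0.17  0.67  0.64] M [0.053 0.337 0.234] w 0.016
```

Emit:
arm_command(plan=[{"dx":0,"dy":0,"dz":0,"wx":0.3,"wy":0,"wz":0},{"dx":0,"dy":0,"dz":0,"wx":0.3,"wy":0,"wz":0},{"dx":0,"dy":0,"dz":0,"wx":0.3,"wy":0,"wz":0}])

```text
time_s: 11.8
tcp_pos: [0.5503, 0.0995, 0.1916]
eef_rot: [56.3, 89.9, -106.2]
contact_force: [-1.2, 0.2, 0.9]
gripper_width: 0.016
```

```bash
python3 st.py
```

```text
11.8 tcp [0.5503 0.0995 0.1916] yaw_y -72.55 x [-0.001 -0.002 -1.   ] j [ 30.4  11.8 -17.9   0.1 -60.4  77. ] F [-1.2   0.24  0.94] M [0.135 0.339 0.405] w 0.016
```

Emit:
arm_command(plan=[{"dx":0,"dy":0,"dz":0,"wx":0.3,"wy":0,"wz":0},{"dx":0,"dy":0,"dz":0,"wx":0.3,"wy":0,"wz":0},{"dx":0,"dy":0,"dz":0,"wx":0.3,"wy":0,"wz":0}])

```text
time_s: 12.05
tcp_pos: [0.5503, 0.0994, 0.1916]
eef_rot: [61.6, 89.8, -105.4]
contact_force: [0.4, 0.3, 0.6]
gripper_width: 0.0159
```

```bash
python3 st.py
```

```text
12.05 tcp [0.5503 0.0994 0.1916] yaw_y -77.09 x [-0.001 -0.003 -1.   ] j [ 30.4  11.8 -17.9   0.1 -60.4  72.5] F [0.42 0.33 0.65] M [0.071 0.281 0.38 ] w 0.0159
```

Emit:
arm_command(plan=[{"dx":0,"dy":0,"dz":0,"wx":0,"wy":0,"wz":0},{"dx":0,"dy":0,"dz":0,"wx":0,"wy":0,"wz":0}])

```text
time_s: 12.22
tcp_pos: [0.5503, 0.0995, 0.1917]
eef_rot: [62.9, 89.9, -104.4]
contact_force: [0.1, -1.2, 0.9]
gripper_width: 0.016
```

```bash
python3 st.py
```

```text
12.22 tcp [0.5503 0.0995 0.1917] yaw_y -77.26 x [-0.001 -0.002 -1.   ] j [ 30.4  11.8 -17.9   0.1 -60.4  72.3] F [ 0.09 -1.2   0.88] M [0.11  0.348 0.031] w 0.016
```

Emit:
arm_command(plan=[{"dx":0,"dy":0,"dz":0,"wx":0.3,"wy":0,"wz":0},{"dx":0,"dy":0,"dz":0,"wx":0.3,"wy":0,"wz":0},{"dx":0,"dy":0,"dz":0,"wx":0.3,"wy":0,"wz":0}])

```text
time_s: 12.47
tcp_pos: [0.5503, 0.0995, 0.1916]
eef_rot: [66.5, 89.9, -105.2]
contact_force: [-1.6, -0.1, 0.6]
gripper_width: 0.0161
```

```bash
python3 st.py
```

```text
12.47 tcp [0.5503 0.0995 0.1916] yaw_y -81.65 x [-0.001 -0.002 -1.   ] j [ 30.4  11.8 -17.9   0.1 -60.4  67.9] F [-1.56 -0.11  0.65] M [0.134 0.391 0.295] w 0.0161
```

Emit:
arm_command(plan=[{"dx":0,"dy":0,"dz":0,"wx":0.3,"wy":0,"wz":0},{"dx":0,"dy":0,"dz":0,"wx":0.3,"wy":0,"wz":0},{"dx":0,"dy":0,"dz":0,"wx":0.3,"wy":0,"wz":0}])

```text
time_s: 12.72
tcp_pos: [0.5503, 0.0995, 0.1916]
eef_rot: [71.4, 89.8, -104.8]
contact_force: [-1.0, -0.5, 0.3]
gripper_width: 0.0161
```

```bash
python3 st.py
```

```text
12.72 tcp [0.5503 0.0995 0.1916] yaw_y -86.18 x [-0.001 -0.003 -1.   ] j [ 30.4  11.8 -17.9   0.1 -60.4  63.4] F [-0.96 -0.46  0.28] M [-0.092  0.278  0.275] w 0.0161
```

Emit:
arm_command(plan=[{"dx":0,"dy":0,"dz":0,"wx":0.3,"wy":0,"wz":0},{"dx":0,"dy":0,"dz":0,"wx":0.3,"wy":0,"wz":0},{"dx":0,"dy":0,"dz":0,"wx":0.3,"wy":0,"wz":0}])

```text
time_s: 12.97
tcp_pos: [0.5503, 0.0995, 0.1916]
eef_rot: [77.7, 89.8, -103.0]
contact_force: [-1.0, -0.1, -0.4]
gripper_width: 0.016
```

```bash
python3 st.py
```

```text
12.97 tcp [0.5503 0.0995 0.1916] yaw_y -90.72 x [-0.001 -0.003 -1.   ] j [ 30.4  11.8 -17.9   0.1 -60.4  58.8] F [-0.98 -0.14 -0.39] M [0.028 0.422 0.282] w 0.016
```

Emit:
arm_command(plan=[{"dx":0,"dy":0,"dz":0,"wx":0.3,"wy":0,"wz":0},{"dx":0,"dy":0,"dz":0,"wx":0.3,"wy":0,"wz":0},{"dx":0,"dy":0,"dz":0,"wx":0.3,"wy":0,"wz":0}])

```text
time_s: 13.22
tcp_pos: [0.5503, 0.0995, 0.1916]
eef_rot: [83.6, 89.8, -101.6]
contact_force: [-1.8, -1.1, 0.4]
gripper_width: 0.016
```

```bash
python3 st.py
```

```text
13.22 tcp [0.5503 0.0995 0.1916] yaw_y -95.25 x [-0.001 -0.003 -1.   ] j [ 30.4  11.8 -17.9   0.2 -60.4  54.3] F [-1.84 -1.1   0.41] M [0.079 0.292 0.321] w 0.016
```

Emit:
arm_command(plan=[{"dx":0,"dy":0,"dz":0,"wx":0.3,"wy":0,"wz":0},{"dx":0,"dy":0,"dz":0,"wx":0.3,"wy":0,"wz":0},{"dx":0,"dy":0,"dz":0,"wx":0.3,"wy":0,"wz":0}])

```text
time_s: 13.47
tcp_pos: [0.5503, 0.0995, 0.1916]
eef_rot: [88.7, 89.8, -101.1]
contact_force: [-0.6, 0.6, 0.3]
gripper_width: 0.0164
```

```bash
python3 st.py
```

```text
13.47 tcp [0.5503 0.0995 0.1916] yaw_y -99.78 x [-0.001 -0.003 -1.   ] j [ 30.4  11.8 -17.9   0.2 -60.4  49.7] F [-0.56  0.61  0.29] M [0.145 0.38  0.426] w 0.0164
```

Emit:
arm_command(plan=[{"dx":0,"dy":0,"dz":0,"wx":0.3,"wy":0,"wz":0},{"dx":0,"dy":0,"dz":0,"wx":0.3,"wy":0,"wz":0},{"dx":0,"dy":0,"dz":0,"wx":0.3,"wy":0,"wz":0}])

```text
time_s: 13.72
tcp_pos: [0.5503, 0.0995, 0.1916]
eef_rot: [94.3, 89.8, -100.0]
contact_force: [-0.5, -0.8, -0.6]
gripper_width: 0.0164
```

```bash
python3 st.py
```

```text
13.72 tcp [0.5503 0.0995 0.1916] yaw_y -104.3 x [-0.001 -0.004 -1.   ] j [ 30.4  11.8 -17.9   0.2 -60.4  45.2] F [-0.47 -0.82 -0.58] M [0.1   0.404 0.43 ] w 0.0164
```

```bash
python3 -c "
from h import *
save('wrist','w2');save('side','s2')"
```

View pics/w2.png

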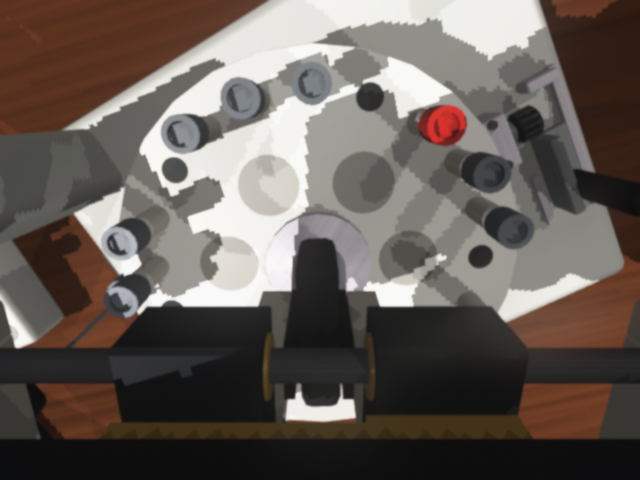

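View pics/s2.png

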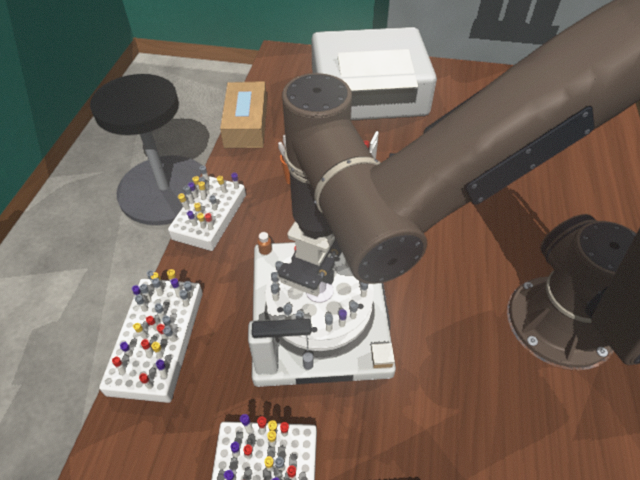

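Emit:
arm_command(plan=[{"dx":0,"dy":0,"dz":0,"wx":0.3,"wy":0,"wz":0},{"dx":0,"dy":0,"dz":0,"wx":0.3,"wy":0,"wz":0},{"dx":0,"dy":0,"dz":0,"wx":0.3,"wy":0,"wz":0}], force=30)

```text
time_s: 14.07
tcp_pos: [0.5503, 0.0995, 0.1916]
eef_rot: [98.0, 89.8, -100.5]
contact_force: [-0.6, 0.2, 0.2]
gripper_width: 0.0158
```

```bash
python3 st.py
```

```text
14.07 tcp [0.5503 0.0995 0.1916] yaw_y -108.52 x [-0.001 -0.003 -1.   ] j [ 30.4  11.8 -17.9   0.2 -60.4  41. ] F [-0.58  0.18  0.18] M [0.118 0.403 0.195] w 0.0158
```

Emit:
arm_command(plan=[{"dx":0,"dy":0,"dz":0,"wx":0.3,"wy":0,"wz":0},{"dx":0,"dy":0,"dz":0,"wx":0.3,"wy":0,"wz":0},{"dx":0,"dy":0,"dz":0,"wx":0.3,"wy":0,"wz":0}])

```text
time_s: 14.32
tcp_pos: [0.5502, 0.0995, 0.1916]
eef_rot: [102.2, 89.8, -100.7]
contact_force: [-0.5, -0.4, -0.0]
gripper_width: 0.0158
```

```bash
python3 st.py
```

```text
14.32 tcp [0.5502 0.0995 0.1916] yaw_y -112.91 x [-0.001 -0.003 -1.   ] j [ 30.4  11.8 -17.9   0.2 -60.4  36.6] F [-0.47 -0.41 -0.02] M [0.131 0.381 0.145] w 0.0158
```

Emit:
arm_command(plan=[{"dx":0,"dy":0,"dz":0,"wx":0.3,"wy":0,"wz":0},{"dx":0,"dy":0,"dz":0,"wx":0.3,"wy":0,"wz":0}])

```text
time_s: 14.48
tcp_pos: [0.5503, 0.0995, 0.1916]
eef_rot: [106.1, 89.8, -99.7]
contact_force: [-0.4, -0.5, 0.8]
gripper_width: 0.0158
```

```bash
python3 st.py
```

```text
14.48 tcp [0.5503 0.0995 0.1916] yaw_y -115.84 x [-0.001 -0.003 -1.   ] j [ 30.4  11.8 -17.9   0.2 -60.4  33.7] F [-0.37 -0.51  0.82] M [0.157 0.397 0.292] w 0.0158
```

Emit:
arm_command(plan=[{"dx":0,"dy":0,"dz":0,"wx":0.3,"wy":0,"wz":0},{"dx":0,"dy":0,"dz":0,"wx":0.3,"wy":0,"wz":0},{"dx":0,"dy":0,"dz":0,"wx":0.3,"wy":0,"wz":0}])

```text
time_s: 14.73
tcp_pos: [0.5502, 0.0995, 0.1916]
eef_rot: [111.0, 89.8, -99.3]
contact_force: [-0.0, 0.4, 1.3]
gripper_width: 0.0159
```

```bash
python3 st.py
```

```text
14.73 tcp [0.5502 0.0995 0.1916] yaw_y -120.23 x [-0.001 -0.003 -1.   ] j [ 30.4  11.8 -17.9   0.2 -60.4  29.3] F [-0.05  0.44  1.28] M [0.202 0.331 0.22 ] w 0.0159
```

Emit:
arm_command(plan=[{"dx":0,"dy":0,"dz":0,"wx":0.3,"wy":0,"wz":0},{"dx":0,"dy":0,"dz":0,"wx":0.3,"wy":0,"wz":0},{"dx":0,"dy":0,"dz":0,"wx":0.3,"wy":0,"wz":0}])

```text
time_s: 14.98
tcp_pos: [0.5503, 0.0995, 0.1916]
eef_rot: [116.2, 89.8, -98.4]
contact_force: [-0.8, 0.7, 0.4]
gripper_width: 0.0161
```

```bash
python3 st.py
```

```text
14.98 tcp [0.5503 0.0995 0.1916] yaw_y -124.62 x [-0.    -0.003 -1.   ] j [ 30.4  11.8 -17.9   0.2 -60.4  24.9] F [-0.85  0.71  0.42] M [0.194 0.389 0.173] w 0.0161
```

Emit:
arm_command(plan=[{"dx":0,"dy":0,"dz":0,"wx":0.3,"wy":0,"wz":0},{"dx":0,"dy":0,"dz":0,"wx":0.3,"wy":0,"wz":0},{"dx":0,"dy":0,"dz":0,"wx":0.3,"wy":0,"wz":0}])

```text
time_s: 15.23
tcp_pos: [0.5503, 0.0995, 0.1916]
eef_rot: [120.7, 89.8, -98.4]
contact_force: [-0.4, -0.8, -0.3]
gripper_width: 0.0155
```

```bash
python3 st.py
```

```text
15.23 tcp [0.5503 0.0995 0.1916] yaw_y -129.01 x [-0.    -0.003 -1.   ] j [ 30.4  11.8 -17.9   0.2 -60.4  20.5] F [-0.37 -0.8  -0.34] M [0.092 0.401 0.048] w 0.0155
```

Emit:
arm_command(plan=[{"dx":0,"dy":0,"dz":0,"wx":0.3,"wy":0,"wz":0}])

```text
time_s: 15.32
tcp_pos: [0.5503, 0.0995, 0.1916]
eef_rot: [121.9, 89.8, -98.6]
contact_force: [-0.4, 0.6, 1.1]
gripper_width: 0.0159
```

```bash
python3 st.py
```

```text
15.32 tcp [0.5503 0.0995 0.1916] yaw_y -130.48 x [-0.    -0.003 -1.   ] j [ 30.4  11.8 -17.9   0.2 -60.4  19. ] F [-0.43  0.55  1.06] M [0.163 0.365 0.403] w 0.0159
```

Emit:
arm_command(plan=[{"dx":0,"dy":0,"dz":0,"wx":0,"wy":0,"wz":0},{"dx":0,"dy":0,"dz":0,"wx":0,"wy":0,"wz":0}])

```text
time_s: 15.48
tcp_pos: [0.5503, 0.0995, 0.1916]
eef_rot: [122.4, 89.8, -98.2]
contact_force: [-0.6, -0.7, 0.1]
gripper_width: 0.016
```

```bash
python3 st.py
```

```text
15.48 tcp [0.5503 0.0995 0.1916] yaw_y -130.57 x [-0.    -0.003 -1.   ] j [ 30.4  11.8 -17.9   0.2 -60.4  18.9] F [-0.63 -0.72  0.14] M [ 0.228  0.323 -0.043] w 0.016
```

Emit:
arm_command(plan=[{"dx":0,"dy":0,"dz":0,"wx":0.3,"wy":0,"wz":0},{"dx":0,"dy":0,"dz":0,"wx":0.3,"wy":0,"wz":0}])

```text
time_s: 15.65
tcp_pos: [0.5503, 0.0995, 0.1916]
eef_rot: [124.4, 89.8, -99.0]
contact_force: [-0.8, 0.2, -0.2]
gripper_width: 0.0158
```

```bash
python3 st.py
```

```text
15.65 tcp [0.5503 0.0995 0.1916] yaw_y -133.42 x [-0.    -0.003 -1.   ] j [ 30.4  11.8 -17.9   0.2 -60.4  16.1] F [-0.8   0.17 -0.19] M [0.192 0.368 0.32 ] w 0.0158
```

Not the notch; carrying on (1.56 rad turned).

Emit:
arm_command(plan=[{"dx":0,"dy":0,"dz":0,"wx":0.3,"wy":0,"wz":0},{"dx":0,"dy":0,"dz":0,"wx":0.3,"wy":0,"wz":0},{"dx":0,"dy":0,"dz":0,"wx":0.3,"wy":0,"wz":0}])

```text
time_s: 15.9
tcp_pos: [0.5503, 0.0995, 0.1916]
eef_rot: [130.1, 89.8, -97.8]
contact_force: [-0.7, 0.3, 0.9]
gripper_width: 0.0159
```

```bash
python3 st.py
```

```text
15.9 tcp [0.5503 0.0995 0.1916] yaw_y -137.91 x [-0.    -0.003 -1.   ] j [ 30.4  11.8 -17.9   0.2 -60.4  11.6] F [-0.73  0.26  0.88] M [0.24  0.395 0.389] w 0.0159
```

Emit:
arm_command(plan=[{"dx":0,"dy":0,"dz":0,"wx":0.3,"wy":0,"wz":0},{"dx":0,"dy":0,"dz":0,"wx":0.3,"wy":0,"wz":0},{"dx":0,"dy":0,"dz":0,"wx":0.3,"wy":0,"wz":0}])

```text
time_s: 16.15
tcp_pos: [0.5503, 0.0995, 0.1916]
eef_rot: [134.2, 89.8, -98.2]
contact_force: [-0.7, 0.1, 0.3]
gripper_width: 0.0156
```

```bash
python3 st.py
```

```text
16.15 tcp [0.5503 0.0995 0.1916] yaw_y -142.41 x [-0.    -0.003 -1.   ] j [ 30.4  11.8 -17.9   0.2 -60.4   7.1] F [-0.75  0.06  0.26] M [0.196 0.343 0.406] w 0.0156
```

Emit:
arm_command(plan=[{"dx":0,"dy":0,"dz":0,"wx":0.3,"wy":0,"wz":0},{"dx":0,"dy":0,"dz":0,"wx":0.3,"wy":0,"wz":0},{"dx":0,"dy":0,"dz":0,"wx":0.3,"wy":0,"wz":0}])

```text
time_s: 16.4
tcp_pos: [0.5503, 0.0995, 0.1916]
eef_rot: [138.7, 89.8, -98.2]
contact_force: [-0.6, -0.1, 0.7]
gripper_width: 0.0153
```

```bash
python3 st.py
```

```text
16.4 tcp [0.5503 0.0995 0.1916] yaw_y -146.91 x [-0.001 -0.004 -1.   ] j [ 30.4  11.8 -17.9   0.2 -60.4   2.6] F [-0.64 -0.15  0.66] M [0.175 0.389 0.333] w 0.0153
```

Emit:
arm_command(plan=[{"dx":0,"dy":0,"dz":0,"wx":0.3,"wy":0,"wz":0},{"dx":0,"dy":0,"dz":0,"wx":0.3,"wy":0,"wz":0},{"dx":0,"dy":0,"dz":0,"wx":0.3,"wy":0,"wz":0}])

```text
time_s: 16.65
tcp_pos: [0.5503, 0.0995, 0.1916]
eef_rot: [143.5, 89.8, -97.9]
contact_force: [-1.9, 0.2, 0.1]
gripper_width: 0.0158
```

```bash
python3 st.py
```

```text
16.65 tcp [0.5503 0.0995 0.1916] yaw_y -151.42 x [-0.001 -0.004 -1.   ] j [ 30.4  11.8 -17.9   0.2 -60.4  -2. ] F [-1.85  0.21  0.06] M [0.284 0.354 0.264] w 0.0158
```

Emit:
arm_command(plan=[{"dx":0,"dy":0,"dz":0,"wx":0.3,"wy":0,"wz":0},{"dx":0,"dy":0,"dz":0,"wx":0.3,"wy":0,"wz":0},{"dx":0,"dy":0,"dz":0,"wx":0.3,"wy":0,"wz":0}])

```text
time_s: 16.9
tcp_pos: [0.5503, 0.0995, 0.1916]
eef_rot: [148.1, 89.8, -97.8]
contact_force: [-1.7, -0.6, 0.5]
gripper_width: 0.0154
```

```bash
python3 st.py
```

```text
16.9 tcp [0.5503 0.0995 0.1916] yaw_y -155.93 x [-0.001 -0.004 -1.   ] j [ 30.4  11.8 -17.9   0.2 -60.4  -6.5] F [-1.68 -0.63  0.54] M [0.286 0.314 0.001] w 0.0154
```

Emit:
arm_command(plan=[{"dx":0,"dy":0,"dz":0,"wx":0.25,"wy":0,"wz":0}])

```text
time_s: 16.98
tcp_pos: [0.5503, 0.0996, 0.1916]
eef_rot: [150.1, 89.8, -97.1]
contact_force: [-0.7, -0.6, 0.6]
gripper_width: 0.016
```

```bash
python3 st.py
```

```text
16.98 tcp [0.5503 0.0996 0.1916] yaw_y -157.2 x [-0.001 -0.004 -1.   ] j [ 30.4  11.8 -17.9   0.2 -60.4  -7.8] F [-0.66 -0.65  0.57] M [0.246 0.413 0.391] w 0.016
```

Emit:
arm_command(plan=[{"dx":0,"dy":0,"dz":0,"wx":0,"wy":0,"wz":0},{"dx":0,"dy":0,"dz":0,"wx":0,"wy":0,"wz":0}])

```text
time_s: 17.15
tcp_pos: [0.5503, 0.0995, 0.1916]
eef_rot: [150.5, 89.8, -96.8]
contact_force: [-0.8, 0.5, 0.1]
gripper_width: 0.016
```

```bash
python3 st.py
```

```text
17.15 tcp [0.5503 0.0995 0.1916] yaw_y -157.33 x [-0.    -0.004 -1.   ] j [ 30.4  11.8 -17.9   0.2 -60.4  -7.9] F [-0.8   0.54  0.13] M [ 0.271  0.346 -0.011] w 0.016
```

Static moment is nil: another brief jolt, not the notch. Continuing.

Emit:
arm_command(plan=[{"dx":0,"dy":0,"dz":0,"wx":0.3,"wy":0,"wz":0},{"dx":0,"dy":0,"dz":0,"wx":0.3,"wy":0,"wz":0},{"dx":0,"dy":0,"dz":0,"wx":0.3,"wy":0,"wz":0}])

```text
time_s: 17.4
tcp_pos: [0.5502, 0.0995, 0.1916]
eef_rot: [153.8, 89.8, -98.0]
contact_force: [-0.4, 0.2, 1.2]
gripper_width: 0.0159
```

```bash
python3 st.py
```

```text
17.4 tcp [0.5502 0.0995 0.1916] yaw_y -161.72 x [-0.001 -0.004 -1.   ] j [ 30.4  11.8 -17.9   0.2 -60.4 -12.3] F [-0.35  0.24  1.25] M [0.264 0.287 0.311] w 0.0159
```

Emit:
arm_command(plan=[{"dx":0,"dy":0,"dz":0,"wx":0.3,"wy":0,"wz":0},{"dx":0,"dy":0,"dz":0,"wx":0.3,"wy":0,"wz":0},{"dx":0,"dy":0,"dz":0,"wx":0.3,"wy":0,"wz":0}])

```text
time_s: 17.65
tcp_pos: [0.5503, 0.0995, 0.1917]
eef_rot: [159.7, 89.8, -96.6]
contact_force: [-0.8, -0.3, 0.9]
gripper_width: 0.016
```

```bash
python3 st.py
```

```text
17.65 tcp [0.5503 0.0995 0.1917] yaw_y -166.29 x [-0.    -0.004 -1.   ] j [ 30.4  11.8 -17.9   0.2 -60.4 -16.8] F [-0.82 -0.25  0.87] M [ 0.263  0.269 -0.174] w 0.016
```

Emit:
arm_command(plan=[{"dx":0,"dy":0,"dz":0,"wx":0,"wy":0,"wz":0},{"dx":0,"dy":0,"dz":0,"wx":0,"wy":0,"wz":0}])

```text
time_s: 17.82
tcp_pos: [0.5503, 0.0995, 0.1916]
eef_rot: [157.8, 89.8, -98.8]
contact_force: [-0.6, 0.3, 1.0]
gripper_width: 0.0156
```

```bash
python3 st.py
```

```text
17.82 tcp [0.5503 0.0995 0.1916] yaw_y -166.54 x [-0.001 -0.004 -1.   ] j [ 30.4  11.8 -17.9   0.2 -60.4 -17.1] F [-0.63  0.27  1.  ] M [ 0.22   0.241 -0.494] w 0.0156
```

Emit:
arm_command(plan=[{"dx":0,"dy":0,"dz":0,"wx":0.3,"wy":0,"wz":0},{"dx":0,"dy":0,"dz":0,"wx":0,"wy":0,"wz":0},{"dx":0,"dy":0,"dz":0,"wx":0,"wy":0,"wz":0}])

```text
time_s: 18.07
tcp_pos: [0.5503, 0.0995, 0.1916]
eef_rot: [159.2, 89.8, -98.9]
contact_force: [-0.2, 0.4, -0.2]
gripper_width: 0.0156
```

```bash
python3 st.py
```

```text
18.07 tcp [0.5503 0.0995 0.1916] yaw_y -168.1 x [-0.001 -0.003 -1.   ] j [ 30.4  11.8 -17.9   0.2 -60.4 -18.6] F [-0.17  0.43 -0.15] M [ 0.261  0.352 -0.383] w 0.0156
```

Emit:
arm_command(plan=[{"dx":0,"dy":0,"dz":0,"wx":0.4,"wy":0,"wz":0},{"dx":0,"dy":0,"dz":0,"wx":0,"wy":0,"wz":0},{"dx":0,"dy":0,"dz":0,"wx":0,"wy":0,"wz":0}])

```text
time_s: 18.32
tcp_pos: [0.5503, 0.0996, 0.1916]
eef_rot: [161.2, 89.8, -98.7]
contact_force: [-1.1, 1.1, 0.8]
gripper_width: 0.0157
```

```bash
python3 st.py; python3 -c "
from h import *
save('wrist','w3')"
```

```text
18.32 tcp [0.5503 0.0996 0.1916] yaw_y -169.88 x [-0.001 -0.004 -1.   ] j [ 30.4  11.8 -17.9   0.2 -60.4 -20.4] F [-1.05  1.12  0.79] M [ 0.238  0.318 -0.111] w 0.0157
```

View pics/w3.png

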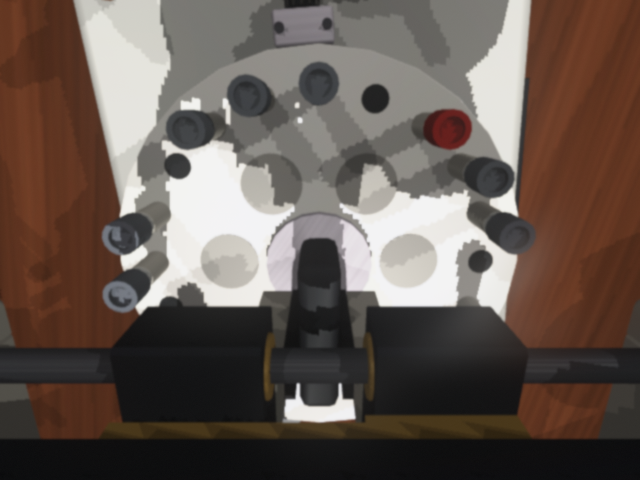

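Emit:
arm_command(plan=[{"dx":0,"dy":0,"dz":0,"wx":0.1,"wy":0,"wz":0},{"dx":0,"dy":0,"dz":0,"wx":0,"wy":0,"wz":0},{"dx":0,"dy":0,"dz":0,"wx":0,"wy":0,"wz":0},{"dx":0,"dy":0,"dz":0,"wx":0,"wy":0,"wz":0},{"dx":0,"dy":0,"dz":0,"wx":0,"wy":0,"wz":0},{"dx":0,"dy":0,"dz":0,"wx":0,"wy":0,"wz":0}], fingers=0)

```text
time_s: 18.87
tcp_pos: [0.5505, 0.0994, 0.1915]
eef_rot: [165.0, 89.7, -95.2]
contact_force: [-0.0, 0.2, 0.1]
gripper_width: 0.0429
```

```bash
python3 st.py
```

```text
18.87 tcp [0.5505 0.0994 0.1915] yaw_y -170.21 x [-0.    -0.004 -1.   ] j [ 30.4  11.8 -17.9   0.2 -60.4 -20.8] F [-0.03  0.19  0.11] M [ 0.026  0.08  -0.008] w 0.0429
```

```bash
python3 -c "
from st import *
goto([.5425,-.0815,.25],-164.2)"
```

```text
18.87 tcp [0.5505 0.0994 0.1915] yaw_y -170.21 x [-0.    -0.004 -1.   ] j [ 30.4  11.8 -17.9   0.2 -60.4 -20.8] F [-0.03  0.19  0.11] M [ 0.026  0.08  -0.008] w 0.0429
shift [-2.88  1.94 -8.86] rot [-1.31 -0.05 -0.02]
```

Emit:
arm_command(plan=[{"dx":-0.8,"dy":0,"dz":0,"wx":0,"wy":0,"wz":0},{"dx":-0.8,"dy":0,"dz":0,"wx":0,"wy":0,"wz":0},{"dx":-0.8,"dy":0,"dz":0,"wx":0,"wy":0,"wz":0},{"dx":-0.6,"dy":0,"dz":0,"wx":0,"wy":0,"wz":0},{"dx":0,"dy":0,"dz":0,"wx":-0.6,"wy":0,"wz":0},{"dx":0,"dy":0,"dz":0,"wx":-0.6,"wy":0,"wz":0}])

```text
time_s: 19.37
tcp_pos: [0.55, 0.0992, 0.2534]
eef_rot: [140.3, 89.6, -114.3]
contact_force: [0.2, 0.1, -0.9]
gripper_width: 0.0437
```

```bash
python3 -c "
from st import *
goto([.5425,-.0815,.25],-164.2)"
```

```text
19.37 tcp [0.55   0.0992 0.2534] yaw_y -164.61 x [-0.003 -0.006 -1.   ] j [ 30.4   9.2 -12.7   0.2 -68.4 -15.1] F [ 0.22  0.08 -0.94] M [0.008 0.176 0.001] w 0.0437
shift [ 0.22  2.76 -8.61] rot [-0.09 -0.06 -0.05]
```

Emit:
arm_command(plan=[{"dx":0,"dy":0.3,"dz":-0.9,"wx":-0.1,"wy":-0.05,"wz":-0.05},{"dx":0,"dy":0.3,"dz":-0.9,"wx":0,"wy":0,"wz":0},{"dx":0,"dy":0.3,"dz":-0.9,"wx":0,"wy":0,"wz":0},{"dx":0,"dy":0.3,"dz":-0.9,"wx":0,"wy":0,"wz":0},{"dx":0,"dy":0.3,"dz":-0.9,"wx":0,"wy":0,"wz":0},{"dx":0,"dy":0.3,"dz":-0.9,"wx":0,"wy":0,"wz":0},{"dx":0,"dy":0.3,"dz":-0.9,"wx":0,"wy":0,"wz":0},{"dx":0,"dy":0.3,"dz":-0.9,"wx":0,"wy":0,"wz":0},{"dx":0,"dy":0.3,"dz":-0.9,"wx":0,"wy":0,"wz":0},{"dx":0,"dy":0,"dz":0,"wx":0,"wy":0,"wz":0},{"dx":0,"dy":0,"dz":0,"wx":0,"wy":0,"wz":0}])

```text
time_s: 20.28
tcp_pos: [0.5429, -0.078, 0.2547]
eef_rot: [-105.0, 89.8, 1.3]
contact_force: [0.1, 0.7, -0.3]
gripper_width: 0.044
```

```bash
python3 -c "
from st import *
goto([.5425,-.0815,.25],-164.2)
from h import *
import pickle
c=cam('wrist'); save('wrist','w4'); pickle.dump((c,s),open('pics/w4.pkl','wb'))
save('top','t4')
for n in ('wrist','top'):
  print(n,[ (x['score'],x['centre']) for x in r.spot_point(n,'bolt_grip')[:2]])
"
python3 - <<'E'
import cv2
a=cv2.imread('pics/t4.png')[180:330,215:385]; cv2.imwrite('pics/t4z.png',cv2.resize(a,None,fx=4,fy=4,interpolation=cv2.INTER_CUBIC))
E
```

```text
20.28 tcp [ 0.5429 -0.078   0.2547] yaw_y -163.7 x [ 0.003  0.    -1.   ] j [ 12.3   7.9 -14.    0.  -67.9   4. ] F [ 0.14  0.72 -0.26] M [0.06  0.102 0.016] w 0.044
shift [ 0.24  0.07 -0.16] rot [ 0.11 -0.01  0.04]
wrist [(0.83, [320.8, 221.6])]
top []
```

View pics/w4.png

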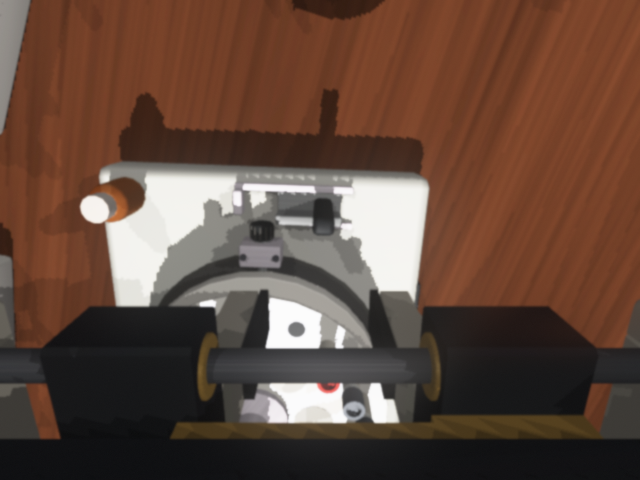

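View pics/t4z.png

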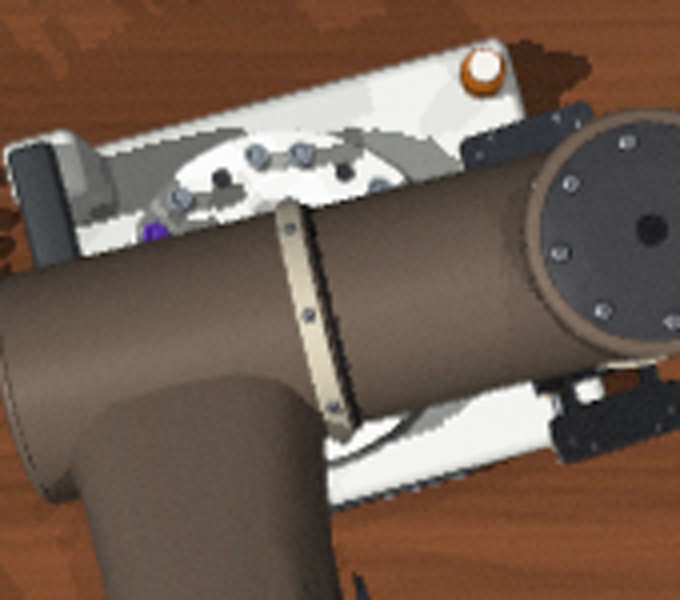

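Run:
```python
from h import *
import pickle
c,s=pickle.load(open('pics/w4.pkl','rb'))
d=np.load('pics/w4.npy'); im=cv2.imread('pics/w4.png').max(2)
P=[]
for v in range(185,245):
    for u in range(295,350):
        if d[v,u]>0 and im[v,u]<90:
            X=world('w',u,v,d[v,u],c)
            if .12<X[2]<.14: P.append(X)
P=np.array(P); print(len(P),P.mean(0).round(4),cv2.minAreaRect((P[:,:2]*1000).astype(np.float32)),np.median(P[:,2]))
for X in [(.5425,-.0815,.1285),(.5425,-.0815,.09)]: print(proj('w',X,c))
# button
B=[world('w',u,v,d[v,u],c) for v in range(220,242) for u in range(250,274) if d[v,u]>0 and im[v,u]<60]
B=np.array(B); print('button',B.min(0).round(3),B.max(0).round(3),B.mean(0).round(3))
a=np.radians(15.5); ax=np.array([.5508,.0993]); M=np.array([[np.cos(a),np.sin(a)],[-np.sin(a),np.cos(a)]])
for n,Q in(('button',B),('post',P)):
    q=(Q[:,:2]-ax)@M.T; print(n,'sampler frame',q.min(0).round(4),q.max(0).round(4))
```

```text
358 [ 0.5418 -0.0844  0.1262] ((541.678955078125, -83.25886535644531), (15.39445686340332, 13.158958435058594), 13.594245910644531) 0.1266456606157323
(np.float64(320.960093724275), np.float64(229.1797018627484))
(np.float64(320.8838994545986), np.float64(215.48811377622917))
button [ 0.576 -0.056  0.055] [ 0.598 -0.039  0.073] [ 0.586 -0.049  0.068]
button sampler frame [-0.0145 -0.158 ] [ 0.005 -0.143]
post sampler frame [-0.0651 -0.1802] [-0.0498 -0.1669]
```

Emit:
arm_command(plan=[{"dx":0.8,"dy":0.05,"dz":-0.2,"wx":0.1,"wy":0,"wz":0},{"dx":0.9,"dy":0,"dz":0,"wx":0,"wy":0,"wz":0},{"dx":0.9,"dy":0,"dz":0,"wx":0,"wy":0,"wz":0},{"dx":0.9,"dy":0,"dz":0,"wx":0,"wy":0,"wz":0},{"dx":0.9,"dy":0,"dz":0,"wx":0,"wy":0,"wz":0},{"dx":0,"dy":0,"dz":0,"wx":0,"wy":0,"wz":0}])

```text
time_s: 20.98
tcp_pos: [0.5459, -0.0761, 0.1656]
eef_rot: [-98.9, 89.5, 7.4]
contact_force: [-0.7, -0.7, -1.2]
gripper_width: 0.0438
```

```bash
python3 -c "
from st import *
goto([.542,-.0825,.107],-164.5)"
```

```text
20.98 tcp [ 0.5459 -0.0761  0.1656] yaw_y -163.68 x [ 0.009  0.001 -1.   ] j [ 12.5  12.1 -21.2   0.1 -56.2   3.8] F [-0.68 -0.69 -1.17] M [-0.015  0.296  0.017] w 0.0438
shift [ 2.93  0.3  -0.25] rot [ 0.18 -0.02  0.11]
```

Emit:
arm_command(plan=[{"dx":0,"dy":0.3,"dz":-0.25,"wx":0.2,"wy":0,"wz":0.1},{"dx":0,"dy":0,"dz":0,"wx":0,"wy":0,"wz":0}])

```text
time_s: 21.15
tcp_pos: [0.5413, -0.082, 0.1659]
eef_rot: [138.5, 89.9, -116.0]
contact_force: [-0.5, 0.3, -0.3]
gripper_width: 0.0437
```

```bash
python3 -c "
from st import *
goto([.542,-.0825,.107],-164.5)"
```

```text
21.15 tcp [ 0.5413 -0.082   0.1659] yaw_y -164.54 x [-0.001 -0.002 -1.   ] j [ 12.   12.  -21.3   0.1 -56.8   3.4] F [-0.5   0.26 -0.3 ] M [ 0.038  0.173 -0.023] w 0.0437
shift [ 2.94 -0.03 -0.03] rot [-0.01 -0.02 -0.02]
```

Emit:
arm_command(plan=[{"dx":0.7,"dy":0,"dz":0,"wx":0,"wy":0,"wz":0},{"dx":0.8,"dy":0,"dz":0,"wx":0,"wy":0,"wz":0},{"dx":0.8,"dy":0,"dz":0,"wx":0,"wy":0,"wz":0},{"dx":0,"dy":0,"dz":0,"wx":0,"wy":0,"wz":0}])

```text
time_s: 21.48
tcp_pos: [0.5452, -0.0816, 0.125]
eef_rot: [-113.9, 89.5, -8.4]
contact_force: [-0.6, -0.2, -0.0]
gripper_width: 0.0439
```

```bash
python3 -c "
from st import *
goto([.542,-.0825,.107],-164.5)"
```

```text
21.48 tcp [ 0.5452 -0.0816  0.125 ] yaw_y -164.51 x [ 0.009 -0.001 -1.   ] j [ 12.   14.5 -24.1   0.2 -50.8   3.4] F [-0.59 -0.17 -0.01] M [0.009 0.313 0.05 ] w 0.0439
shift [0.9  0.17 0.01] rot [-0.   -0.05  0.1 ]
```

Emit:
arm_command(plan=[{"dx":0.5,"dy":0.15,"dz":0,"wx":0,"wy":-0.05,"wz":0.1},{"dx":0.4,"dy":0,"dz":0,"wx":0,"wy":0,"wz":0},{"dx":0,"dy":0,"dz":0,"wx":0,"wy":0,"wz":0}])

```text
time_s: 21.73
tcp_pos: [0.5443, -0.0823, 0.1093]
eef_rot: [-95.4, 89.8, 10.1]
contact_force: [-0.5, -0.4, 0.8]
gripper_width: 0.0439
```

```bash
python3 -c "
from st import *
goto([.542,-.0825,.107],-164.5)"
```

```text
21.73 tcp [ 0.5443 -0.0823  0.1093] yaw_y -164.48 x [ 0.004  0.001 -1.   ] j [ 11.8  15.7 -24.9   0.  -49.2   3.7] F [-0.54 -0.38  0.76] M [ 0.004  0.142 -0.04 ] w 0.0439
shift [0.11 0.11 0.02] rot [ 0.01 -0.    0.05]
```

Emit:
arm_command(plan=[{"dx":0.1,"dy":0.1,"dz":0,"wx":0,"wy":0,"wz":0.05},{"dx":0,"dy":0,"dz":0,"wx":0,"wy":0,"wz":0},{"dx":0,"dy":0,"dz":0,"wx":0,"wy":0,"wz":0},{"dx":0,"dy":0,"dz":0,"wx":0,"wy":0,"wz":0},{"dx":0,"dy":0,"dz":0,"wx":0,"wy":0,"wz":0},{"dx":0,"dy":0,"dz":0,"wx":0,"wy":0,"wz":0},{"dx":0,"dy":0,"dz":0,"wx":0,"wy":0,"wz":0}], fingers=1, force=12)

```text
time_s: 22.32
tcp_pos: [0.543, -0.0831, 0.1089]
eef_rot: [-118.8, 89.9, -13.3]
contact_force: [-0.2, -1.6, -2.6]
gripper_width: 0.0159
```

```bash
python3 -c "
from st import *
goto([.542,-.0825,.107],-164.5)"
```

```text
22.32 tcp [ 0.543  -0.0831  0.1089] yaw_y -164.5 x [ 0.002 -0.    -1.   ] j [ 11.8  15.7 -25.    0.1 -49.2   3.7] F [-0.16 -1.56 -2.62] M [-0.184 -0.092 -0.086] w 0.0159
shift [0.09 0.04 0.04] rot [-0.   -0.01  0.02]
```

Emit:
arm_command(plan=[{"dx":0,"dy":-0.25,"dz":0,"wx":0,"wy":0,"wz":0},{"dx":0,"dy":-0.25,"dz":0,"wx":0,"wy":0,"wz":0},{"dx":0,"dy":-0.25,"dz":0,"wx":0,"wy":0,"wz":0},{"dx":0,"dy":-0.25,"dz":0,"wx":0,"wy":0,"wz":0}])

```text
time_s: 22.65
tcp_pos: [0.5615, -0.0784, 0.1089]
eef_rot: [112.6, 89.9, -142.0]
contact_force: [-2.4, -1.6, -0.5]
gripper_width: 0.0162
```

```bash
python3 -c "
from st import *
goto([.543,-.0831,.1089],-164.5)"
```

```text
22.65 tcp [ 0.5615 -0.0784  0.1089] yaw_y -164.55 x [-0.002 -0.001 -1.   ] j [ 11.9  17.3 -22.7   0.1 -50.2   3.5] F [-2.43 -1.55 -0.47] M [-0.578  0.789 -0.046] w 0.0162
shift [0.   0.95 0.02] rot [-0.01 -0.01 -0.03]
```

Moved 19 mm, past the 8 mm blocking point, at low force. On to the stop.

Emit:
arm_command(plan=[{"dx":0,"dy":-0.25,"dz":0,"wx":0,"wy":0,"wz":0},{"dx":0,"dy":-0.25,"dz":0,"wx":0,"wy":0,"wz":0},{"dx":0,"dy":-0.25,"dz":0,"wx":0,"wy":0,"wz":0}])

```text
time_s: 22.9
tcp_pos: [0.5686, -0.077, 0.1081]
eef_rot: [90.9, 88.8, -163.7]
contact_force: [-22.8, -5.7, 18.6]
gripper_width: 0.0164
```

```bash
python3 -c "
from st import *
goto([.543,-.0831,.1089],-164.5)"
```

```text
22.9 tcp [ 0.5686 -0.077   0.1081] yaw_y -164.6 x [-0.021 -0.006 -1.   ] j [ 11.9  18.4 -21.    0.1 -51.8   3.4] F [-22.8   -5.68  18.64] M [-1.897  8.346 -0.031] w 0.0164
shift [-0.01  1.32  0.04] rot [-0.02 -0.   -0.27]
```

Emit:
arm_command(plan=[{"dx":0,"dy":0,"dz":0,"wx":0,"wy":0,"wz":-0.2},{"dx":0,"dy":0,"dz":0,"wx":0,"wy":0,"wz":0}])

```text
time_s: 23.07
tcp_pos: [0.5679, -0.0771, 0.1079]
eef_rot: [90.2, 89.5, -164.4]
contact_force: [-1.4, -0.4, 0.2]
gripper_width: 0.0166
```

```bash
python3 -c "
from st import *
goto([.543,-.0831,.1089],-164.5)
from h import *
import pickle
c=cam('wrist'); save('wrist','w5'); save('side','s5')"
python3 - <<'E'
import cv2
a=cv2.imread('pics/s5.png')[200:330,235:415]; cv2.imwrite('pics/s5z.png',cv2.resize(a,None,fx=4,fy=4,interpolation=cv2.INTER_CUBIC))
E
```

```text
23.07 tcp [ 0.5679 -0.0771  0.1079] yaw_y -164.62 x [-0.009 -0.002 -1.   ] j [ 11.8  18.1 -21.6   0.  -50.8   3.5] F [-1.39 -0.41  0.2 ] M [-0.053  0.693 -0.141] w 0.0166
shift [-0.04  1.28  0.04] rot [-0.03 -0.   -0.11]
```

View pics/w5.png

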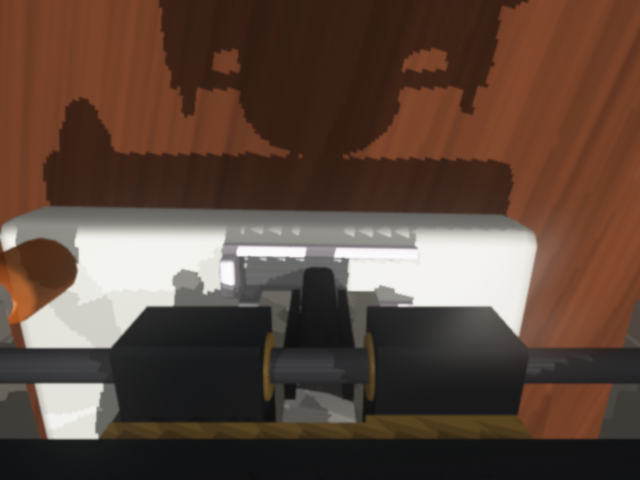

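View pics/s5z.png

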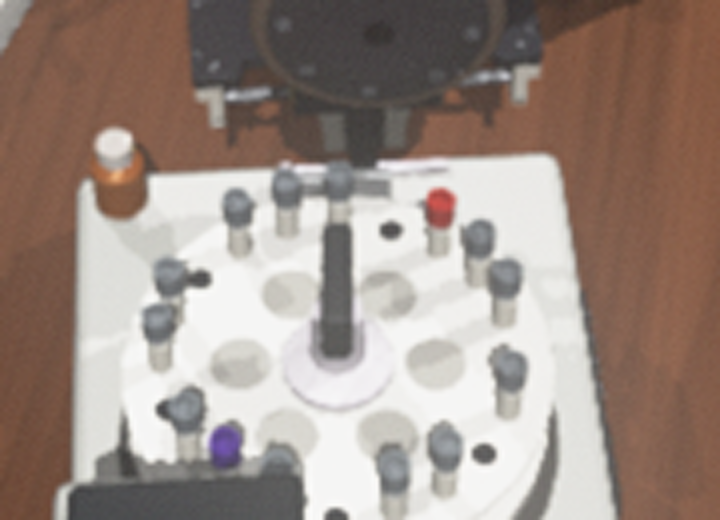

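Emit:
arm_command(plan=[{"dx":0,"dy":-0.2,"dz":0,"wx":0,"wy":0,"wz":0},{"dx":0,"dy":-0.2,"dz":0,"wx":0,"wy":0,"wz":-0.1},{"dx":0,"dy":-0.2,"dz":0,"wx":0,"wy":0,"wz":-0.1}], force=25)

```text
time_s: 23.42
tcp_pos: [0.5685, -0.0771, 0.1079]
eef_rot: [87.1, 89.0, -167.5]
contact_force: [-17.3, -2.0, 15.9]
gripper_width: 0.0162
```

```bash
python3 -c "
from st import *
goto([.543,-.0831,.1089],-164.5)"
```

```text
23.42 tcp [ 0.5685 -0.0771  0.1079] yaw_y -164.67 x [-0.018 -0.004 -1.   ] j [ 11.8  18.4 -21.1   0.  -51.5   3.5] F [-17.28  -2.02  15.89] M [-0.727  6.119 -0.041] w 0.0162
shift [-0.03  1.31  0.05] rot [-0.04  0.01 -0.23]
```

Emit:
arm_command(plan=[{"dx":0,"dy":0,"dz":0,"wx":0,"wy":0,"wz":-0.1},{"dx":0,"dy":0,"dz":0,"wx":0,"wy":0,"wz":0},{"dx":0,"dy":0,"dz":0,"wx":0,"wy":0,"wz":0},{"dx":0,"dy":0,"dz":0,"wx":0,"wy":0,"wz":0},{"dx":0,"dy":0,"dz":0,"wx":0,"wy":0,"wz":0},{"dx":0,"dy":0,"dz":0,"wx":0,"wy":0,"wz":0}], fingers=0)

```text
time_s: 23.92
tcp_pos: [0.5722, -0.0758, 0.1087]
eef_rot: [87.4, 89.7, -167.2]
contact_force: [-0.1, 0.1, 0.3]
gripper_width: 0.0429
```

Emit:
arm_command(plan=[{"dx":-0.7,"dy":0,"dz":0,"wx":0,"wy":0,"wz":0},{"dx":-0.8,"dy":0,"dz":0,"wx":0,"wy":0,"wz":0},{"dx":-0.9,"dy":0,"dz":0,"wx":0,"wy":0,"wz":0},{"dx":-0.9,"dy":0,"dz":0,"wx":0,"wy":0,"wz":0},{"dx":-0.9,"dy":0,"dz":0,"wx":0,"wy":0,"wz":0},{"dx":-0.9,"dy":0,"dz":0,"wx":0,"wy":0,"wz":0},{"dx":-0.9,"dy":0,"dz":0,"wx":0,"wy":0,"wz":0},{"dx":-0.9,"dy":0,"dz":0,"wx":0,"wy":0,"wz":0},{"dx":0,"dy":0,"dz":0,"wx":0,"wy":0,"wz":0},{"dx":0,"dy":0,"dz":0,"wx":0,"wy":0,"wz":0}])

```text
time_s: 24.75
tcp_pos: [0.5755, -0.0744, 0.2515]
eef_rot: [88.7, 89.6, -165.7]
contact_force: [0.5, 0.3, -1.0]
gripper_width: 0.0437
```

Run:
```python
from st import *
from h import *
c=cam('wrist'); save('wrist','w6')
d=np.load('pics/w6.npy'); im=cv2.imread('pics/w6.png').max(2)
P=[]
for v in range(150,290):
    for u in range(200,450):
        if d[v,u]>0 and im[v,u]<90:
            X=world('w',u,v,d[v,u],c)
            if .12<X[2]<.14 and X[1]<-.04: P.append(X)
P=np.array(P); print(len(P),P.mean(0).round(4),cv2.minAreaRect((P[:,:2]*1000).astype(np.float32)))
a=np.radians(15.5); ax=np.array([.5508,.0993]); M=np.array([[np.cos(a),np.sin(a)],[-np.sin(a),np.cos(a)]])
q=(P[:,:2]-ax)@M.T; print('post sampler frame',q.min(0).round(4),q.max(0).round(4))
```

```text
24.75 tcp [ 0.5755 -0.0744  0.2515] yaw_y -164.49 x [-0.006 -0.002 -1.   ] j [ 11.9  11.4 -10.1   0.  -68.8   3.6] F [ 0.46  0.31 -0.97] M [ 0.064  0.177 -0.077] w 0.0437
372 [ 0.5681 -0.0775  0.1262] ((567.7868041992188, -76.6929702758789), (15.150921821594238, 13.55217170715332), 15.497660636901855)
post sampler frame [-0.0382 -0.1809] [-0.0231 -0.1674]
```

View pics/w6.png

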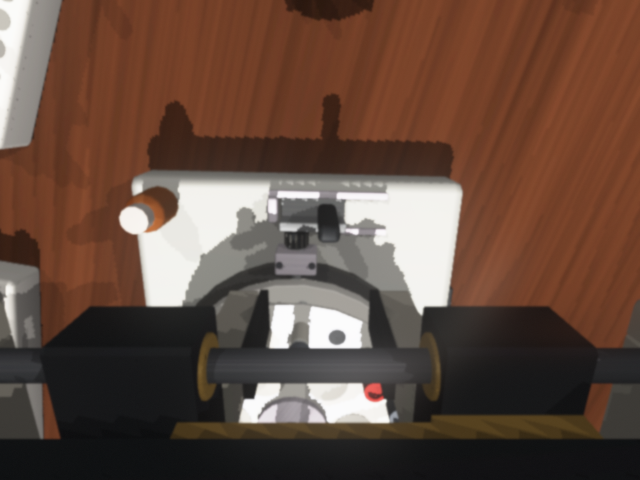

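Run:
```python
import cv2
for n,x in(('w4',220),('w6',255)):
    a=cv2.imread(f'pics/{n}.png')[165:285,x:x+150]; cv2.imwrite(f'pics/{n}z.png',cv2.resize(a,None,fx=5,fy=5,interpolation=cv2.INTER_CUBIC))
```

```text
(no output)
```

View pics/w6z.png

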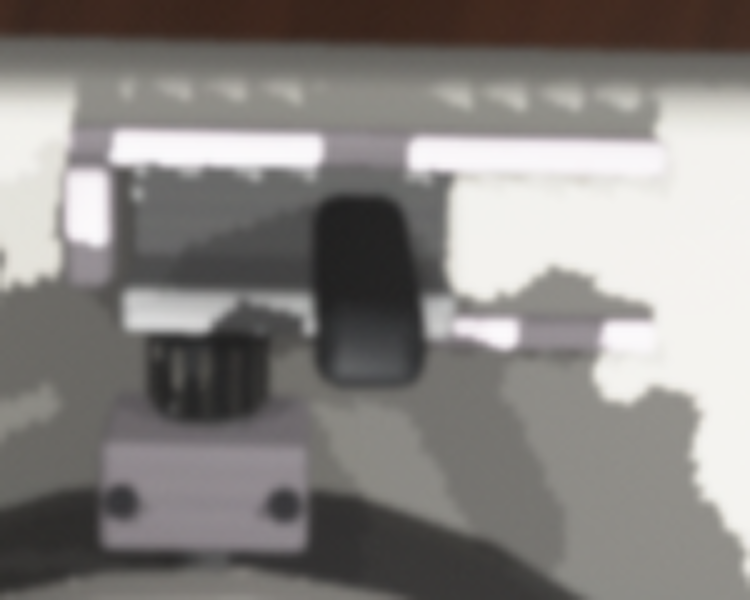

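View pics/w4z.png

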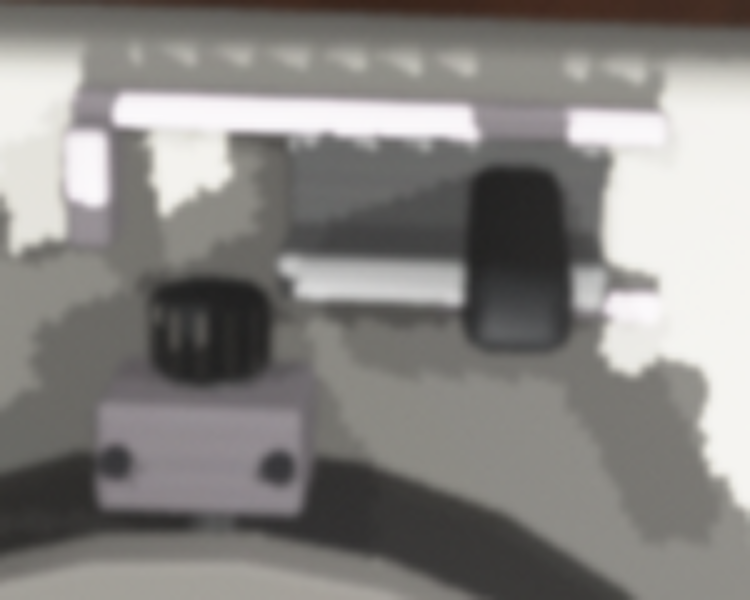

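```bash
python3 -c "
from st import *
goto([.532,-.0865,.165],-164.5)"
```

```text
24.8 tcp [ 0.5757 -0.0744  0.2518] yaw_y -164.48 x [-0.006 -0.002 -1.   ] j [ 12.   11.4 -10.1   0.  -68.8   3.6] F [ 0.57 -0.17  0.32] M [ 0.031  0.042 -0.058] w 0.0439
shift [4.35 2.24 0.01] rot [ 0.01 -0.   -0.07]
```

Emit:
arm_command(plan=[{"dx":0,"dy":0.8,"dz":0,"wx":0,"wy":0,"wz":-0.05},{"dx":0,"dy":0.8,"dz":0,"wx":0,"wy":0,"wz":0},{"dx":0,"dy":0.6,"dz":0,"wx":0,"wy":0,"wz":0},{"dx":0.8,"dy":0,"dz":0,"wx":0,"wy":0,"wz":0},{"dx":0.8,"dy":0,"dz":0,"wx":0,"wy":0,"wz":0},{"dx":0.8,"dy":0,"dz":0,"wx":0,"wy":0,"wz":0},{"dx":0.8,"dy":0,"dz":0,"wx":0,"wy":0,"wz":0},{"dx":0.6,"dy":0,"dz":0,"wx":0,"wy":0,"wz":0},{"dx":0,"dy":0,"dz":0,"wx":0,"wy":0,"wz":0}], fingers=1, force=20)

```text
time_s: 25.55
tcp_pos: [0.5284, -0.087, 0.168]
eef_rot: [82.6, 89.6, -171.9]
contact_force: [-0.2, -0.1, -0.9]
gripper_width: 0.0004
```

```bash
python3 -c "
from st import *
goto([.534,-.086,.112],-164.5)"
```

```text
25.55 tcp [ 0.5284 -0.087   0.168 ] yaw_y -164.49 x [-0.006 -0.001 -1.   ] j [ 11.6  11.  -22.3  -0.  -57.1   3.9] F [-0.22 -0.08 -0.86] M [ 0.043  0.228 -0.059] w 0.0004
shift [ 2.8  -0.3  -0.03] rot [ 0.    0.01 -0.08]
```

Emit:
arm_command(plan=[{"dx":0.8,"dy":0,"dz":0,"wx":0,"wy":0,"wz":-0.08},{"dx":0.8,"dy":0,"dz":0,"wx":0,"wy":0,"wz":0},{"dx":0.7,"dy":0,"dz":0,"wx":0,"wy":0,"wz":0},{"dx":0.2,"dy":0,"dz":0,"wx":0,"wy":0,"wz":0},{"dx":0,"dy":0,"dz":0,"wx":0,"wy":0,"wz":0}])

```text
time_s: 25.97
tcp_pos: [0.5281, -0.0874, 0.1169]
eef_rot: [93.5, 90.0, -161.0]
contact_force: [0.5, -0.6, 0.9]
gripper_width: 0.0005
```

```bash
python3 -c "
from st import *
goto([.534,-.086,.112],-164.5)"
```

```text
25.97 tcp [ 0.5281 -0.0874  0.1169] yaw_y -164.45 x [-0.001 -0.    -1.   ] j [ 11.6  14.  -26.1   0.  -49.9   3.9] F [ 0.48 -0.65  0.94] M [ 0.035  0.069 -0.014] w 0.0005
shift [ 0.24 -0.3  -0.01] rot [ 0.01 -0.   -0.01]
```

Emit:
arm_command(plan=[{"dx":0.2,"dy":-0.2,"dz":0,"wx":0,"wy":0,"wz":0},{"dx":0,"dy":-0.2,"dz":0,"wx":0,"wy":0,"wz":0},{"dx":0,"dy":-0.2,"dz":0,"wx":0,"wy":0,"wz":0}])

```text
time_s: 26.22
tcp_pos: [0.541, -0.0841, 0.1146]
eef_rot: [-125.6, 89.9, -20.0]
contact_force: [-0.8, 0.1, 0.8]
gripper_width: 0.0003
```

```bash
python3 st.py
```

```text
26.22 tcp [ 0.541  -0.0841  0.1146] yaw_y -164.44 x [ 0.001 -0.    -1.   ] j [ 11.7  15.1 -24.9   0.  -49.9   3.8] F [-0.81  0.1   0.84] M [0.015 0.107 0.027] w 0.0003
```

Emit:
arm_command(plan=[{"dx":0,"dy":-0.2,"dz":0,"wx":0,"wy":0,"wz":0},{"dx":0,"dy":-0.2,"dz":0,"wx":0,"wy":0,"wz":0}])

```text
time_s: 26.38
tcp_pos: [0.5448, -0.0832, 0.1149]
eef_rot: [91.0, 89.5, -163.5]
contact_force: [-22.8, -6.8, 17.0]
gripper_width: 0.0004
```

```bash
python3 st.py
```

```text
26.38 tcp [ 0.5448 -0.0832  0.1149] yaw_y -164.47 x [-0.009 -0.003 -1.   ] j [ 11.7  15.7 -24.    0.1 -50.8   3.8] F [-22.83  -6.83  16.99] M [-2.006e+00  7.912e+00 -3.000e-03] w 0.0004
```

Emit:
arm_command(plan=[{"dx":0,"dy":0.4,"dz":0,"wx":0,"wy":0,"wz":0},{"dx":0,"dy":0.5,"dz":0,"wx":0,"wy":0,"wz":0},{"dx":0,"dy":0.2,"dz":0,"wx":0,"wy":0,"wz":0},{"dx":-0.8,"dy":0,"dz":0,"wx":0,"wy":0,"wz":0},{"dx":-0.8,"dy":0,"dz":0,"wx":0,"wy":0,"wz":0},{"dx":-0.8,"dy":0,"dz":0,"wx":0,"wy":0,"wz":0},{"dx":-0.8,"dy":0,"dz":0,"wx":0,"wy":0,"wz":0},{"dx":-0.8,"dy":0,"dz":0,"wx":0,"wy":0,"wz":0},{"dx":-0.8,"dy":0,"dz":0,"wx":0,"wy":0,"wz":0},{"dx":-0.8,"dy":0,"dz":0,"wx":0,"wy":0,"wz":0},{"dx":-0.8,"dy":0,"dz":0,"wx":0,"wy":0,"wz":0},{"dx":0,"dy":0,"dz":0,"wx":0,"wy":0,"wz":0},{"dx":0,"dy":0,"dz":0,"wx":0,"wy":0,"wz":0}])

```text
time_s: 27.47
tcp_pos: [0.5252, -0.0887, 0.2541]
eef_rot: [-112.4, 89.8, -6.8]
contact_force: [0.3, 0.8, -0.9]
gripper_width: 0.0005
```

Run:
```python
from st import *
from h import *
c=cam('wrist'); save('wrist','w7')
d=np.load('pics/w7.npy'); im=cv2.imread('pics/w7.png').max(2)
P=[]
for v in range(150,290):
    for u in range(200,450):
        if d[v,u]>0 and im[v,u]<90:
            X=world('w',u,v,d[v,u],c)
            if .12<X[2]<.14 and X[1]<-.04: P.append(X)
P=np.array(P); print(len(P),P.mean(0).round(4),cv2.minAreaRect((P[:,:2]*1000).astype(np.float32)))
```

```text
27.47 tcp [ 0.5252 -0.0887  0.2541] yaw_y -164.43 x [ 0.004 -0.    -1.   ] j [ 11.6   6.3 -16.    0.1 -67.5   4. ] F [ 0.31  0.78 -0.93] M [0.023 0.197 0.011] w 0.0005
382 [ 0.5675 -0.0775  0.1261] ((567.3844604492188, -76.32762908935547), (16.0706787109375, 14.435376167297363), 23.935245513916016)
```

View pics/w7.png

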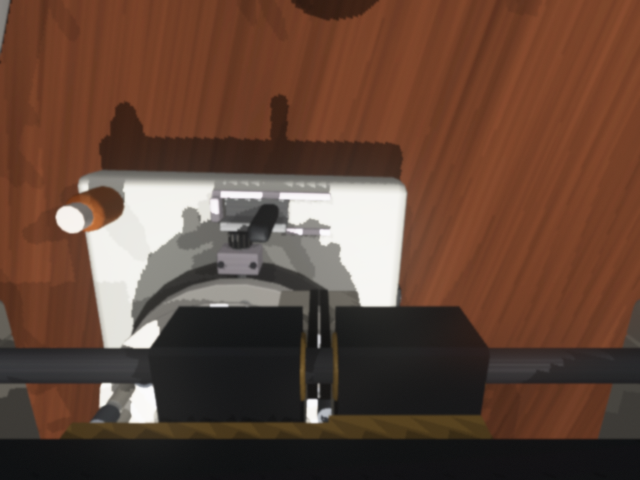

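The post, at about (262,222), hasn't moved since the hard push, the plate is behind the button at (238,238), and the gripper is clear of everything. Handing in.

```bash
python3 -c "
from plant import r
print(r.close_job())"
```

```text
the job is handed in; nothing more can be done
None
```

The carousel is homed and the lock bolt is against a hard stop. I handed the job in at about 27.5 s of the 72 s allowed; no verdict was reported.

**Homing:** I turned the bar handle about 2.2 rad clockwise, in steps of up to 0.08 rad after the first quarter radian. The notch showed as a moment that stayed on at rest, about −0.5 N m pulling onward. I eased it to about −0.1 N m, near the middle, and let go so it could self-centre. Two earlier dips in the drag read near zero at rest, so I took them as jolts and carried on. In the wrist camera the button's outer end then measured y = −158 mm, which is the dropped position.

**Bolt:** I pinched the post and slid it about 27 mm, well past the 8 mm blocking point, until it stopped firmly at about 23 N. A second check with closed fingers against the post's −x face met about 23 N straight away. The post's measured position stayed the same to about 1 mm.

**At the end:** the gripper was raised clear with no contact force, and the last picture showed the plate behind the button.

**Checks that did not fully agree:**
- **Bolt travel:** I could not read it directly. 27 mm plus the unknown 0 to 5 mm start meets the 28 mm needed only if the start was at least about 1 mm. I rely on the hard stop for "fully home". One picture seemed to show a gap of about 2 mm between the plate's end and the wall, which I put down to the viewing angle.
- **Drag:** the moving moment was mostly 0.2 to 0.4 N m, above the 0.1 to 0.15 N m given. At rest it was near zero, and a picture taken partway round showed the bar still square in the jaws.
- **Other things on the bench:** I did not measure their positions again at the end. I saw no contact with any of them.

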